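# Replace the spent bottle behind the tall reagent bottles

### The arm

A 7-joint arm with a two-finger parallel gripper is mounted at the origin on the work surface. World frame = base frame: x ahead of the robot, y to its left, z up, the work surface at z = 0. Lengths are in m, angles in degrees, forces in N, time in s.
With the tool pointing down it reaches from about 0.425 to 0.875 m from the base axis. Payload 4.7 kg.
Tool frame: the origin (TCP) lies on the mounting face of the last link; the fingertips stand 182 mm ahead of it and the grasp point (between the pads) lies 164 mm ahead of it; z points along the fingers, y is the line along which they close (so a half turn about z gives the same grasp; the last joint's range is limited). The gripper opens to 87 mm and grips with 3 to 60 N. Pads are 19 mm wide; open, the fingers measure 117 mm over their backs; the gripper's body (75 mm by 190 mm) begins 51 mm behind the grasp point.
Start: joints at [65.208, 18.392, -4.016, 83.108, 1.295, 78.541, -3.26], TCP at [0.281, -0.586, 0.405] pointing down, gripper open.
Joint ranges: [-163.93, 163.93], [-17.29, 119.83], [-79.2, 71.16], [3.27, 140.29], [-89.18, 269.18], [5.43, 117.66], [-154.24, 154.24]. Speed limits (degrees/s): [147.25, 147.25, 180, 180, 180, 180, 180].

### API

Orientations are given as [roll, pitch, yaw] about the fixed x, y, z axes, in that order (R = Rz(yaw) Ry(pitch) Rx(roll)).
In Python, from cell import env gives the robot as it stands.
- The arm moves only by the tool servo_tool, never from a script. Its argument "plan" is a list of rows, each an object with "xyz": the shift along the tool's x, y, z in cm, a list of three; "twist": the turn, a rotation vector about the tool's x, y, z in degrees, a list of three; "jaw": the closure, from 0 (fully open) to 1 (shut). In form: [{"xyz": [x, y, z], "twist": [wx, wy, wz], "jaw": jaw}, ...]. A call has 1 to 10 rows; each row is the pose to reach, as a shift and turn from the pose commanded when the call began, along the tool's axes at that moment; what a row does not reach only later rows make up. A row lasts 1/12 s, in which the tool goes at most 41.7 mm and 7.16 degrees, less where a joint would pass 70% of its speed; a pose out of reach is approached as far as the arm can. A call with a gripper value outside its range is refused whole. The fingers move at their own pace and stop on an object; "newtons" is the grip in N (left out, the last holds). Time passes only in rows, so rows that repeat a pose let the fingers close. It gives the time, the measured TCP pose, the force, the opening and the grip force at its end, in the units of the state.
- env.get_obs(): the state, without advancing time (a new reading comes with each control period).
- env.read_camera(name): name is "scene" or "top" or "wrist"; returns a dict with "img" (420x560x3 uint8, red, green, blue), "camera_matrix" (3x3 intrinsics, pixels), "R" (3x3) and "t" (3): a world point X has camera coordinates R X + t. Camera axes: x right, y down, z forward; pixel columns grow to the right and rows downward; lengths in m; the calibration is good to about 2 mm. A picture is of the moment at which its call begins. There is no depth.
- env.sign_off(): hands the job in; it is judged then, once.
The state is a dict: "time_s": time; "qpos": joint angles; "joint_velocities": joint speeds; "effort": joint torques, N m; "tool_pos": TCP position; "tool_rot": TCP orientation; "force": force on the tool from outside, world axes, zero at the start; "wrist_torque": the same for the moment, N m; "grip_width": finger opening in m; "grasp_force": force on a finger pad.
Only numpy, scipy, OpenCV 4.12 (cv2) and the standard library are available. Lean on these libraries where they do the work, as an engineer would, in place of code of your own. Each camera call takes 0.05 s, during which the arm holds its last target. There are 200 camera calls.

### The job

The small amber bottle with the white cap, at the back of the pale blue reagent tray, is spent and has to be replaced. Set the two tall bottles that stand in front of it aside in the steel tray (leave the third one and the small green bottle where they are), put the spent bottle in the yellow tray and stand the fresh amber bottle with the orange cap on the spot it had. Then return each tall bottle to the place it came from; stand everything upright and set it down without dropping or tipping it.

Things in the scene. Friction and masses are not known exactly. Their poses are not given: they have to be found in the camera images.
- blue_bottle_center (a point): tall clear-glass laboratory bottle with a blue screw cap and a white paper label with a blue stripe: body 70 mm in diameter up to 90 mm, sloping shoulder to a 42 mm neck, cap 54 mm in diameter from 117 mm to the very top at 143 mm; 0.25 to 0.5 kg; point on its axis half-way up, 71.5 mm above its underside; z up the axis. Starts on a front place of the reagent tray.
- red_bottle_center (a point): tall clear-glass laboratory bottle with a red screw cap and a white paper label with a red stripe: body 70 mm in diameter up to 90 mm, sloping shoulder to a 42 mm neck, cap 54 mm in diameter from 117 mm to the very top at 143 mm; 0.25 to 0.5 kg; point on its axis half-way up, 71.5 mm above its underside; z up the axis. Starts on a front place of the reagent tray.
- green_bottle_center (a point): tall clear-glass laboratory bottle with a green screw cap and a white paper label with a green stripe: body 70 mm in diameter up to 90 mm, sloping shoulder to a 42 mm neck, cap 54 mm in diameter from 117 mm to the very top at 143 mm; 0.25 to 0.5 kg; point on its axis half-way up, 71.5 mm above its underside; z up the axis. Starts on a front place of the reagent tray.
- spent_vial_center (a point): small round amber glass bottle, white cap and white label: body 36 mm in diameter up to 43 mm, cap 24 mm in diameter from 50 mm to the top at 66 mm; about 0.07 kg; point on its axis half-way up, 33 mm above its underside; z up the axis. The spent one. Starts on a rear place of the reagent tray, 9 mm behind two tall bottles, which stand in the way.
- fresh_vial_center (a point): small round amber glass bottle, orange cap and white label: body 36 mm in diameter up to 43 mm, cap 24 mm in diameter from 50 mm to the top at 66 mm; about 0.07 kg; point on its axis half-way up, 33 mm above its underside; z up the axis. The fresh one. At the start it stands on the bench beyond the yellow tray.
- other_vial_center (a point): small round green glass bottle, black cap and white label: body 36 mm in diameter up to 43 mm, cap 24 mm in diameter from 50 mm to the top at 66 mm; about 0.07 kg; point on its axis half-way up, 33 mm above its underside; z up the axis. It stands on the other rear place of the reagent tray and stays there.
- reagent_tray: pale blue plastic spill tray 170 x 290 mm (x by y), walls 22 mm high, fixed; origin centre of underside, -x the front. Its flat floor, 5 mm above the origin, has white flush outlines: three 78 mm places for tall bottles at x -30, y -86, 0, 86 mm; two 44 mm places for small ones at x 15, y -43, 43 mm. Each bottle starts centred on its place within 2 mm.
- steel_tray: empty stainless steel tray 240 x 126 mm (x by y), walls 3 mm thick and 22 mm high, fixed; origin at the centre of its underside, z up, floor 5 mm above the origin. Two tall bottles fit side by side along its x, 55 mm either side of the middle. It stands to the left or the right of the reagent tray.
- discard_tray: yellow plastic tray for spent bottles, empty, 134 x 124 mm (x by y), walls 3 mm thick and 24 mm high, fixed; origin at the centre of its underside, z up, floor 5 mm above the origin. It stands on the side opposite the steel tray.
There are look-alikes about, which are no part of the job. What is shaped like the part that bears blue_bottle_center but purple is not meant.

How it is judged:
By the outcome, as a careful person would: the job done as asked, in the order asked, and still so for the second after the job is handed in, with the robot touching nothing.
It also fails if it takes over 144 s, if anything falls off the work surface, if the arm or the gripper's body presses on something with over 40 N, if the wrist force passes 120 N, or if a joint passes its speed limit or range.

## Working session

There is one attempt and no reset: what is moved stays moved. The work goes in short steps, Python scripts to look and compute and a tool call to move; the robot and the scene stay as the last step left them, time stands still between calls to the robot, and variables do not carry over. Pictures are saved under pics/ and viewed, at most 14 in all, crops included, and the job is handed in when it is done.

Besides the shell and the picture viewer there is one more tool, called after "Request:" as name([rows], argument=value, ...), one row to a line, values as JSON. servo_tool: Moves the arm, as the interface text tells. Its arguments: {"type":"object","properties":{"plan":{"type":"array","items":{"type":"object","properties":{"xyz":{"type":"array","items":{"type":"number"}},"twist":{"type":"array","items":{"type":"number"}},"jaw":{"type":"number"}}}},"newtons":{"type":"number"}},"required":["plan"]}

```bash
mkdir -p pics; ls
python3 - <<'E'
from cell import env
import cv2
print(env.get_obs())
for n in ("scene","top"):
    c=env.read_camera(n); cv2.imwrite(f"pics/{n}0.png",c["img"][:,:,::-1]); print(n,c["camera_matrix"],c["R"],c["t"])
E
```

```text
pics
{'time_s': 0.0, 'qpos': array([65.20828504, 18.43984137, -4.01751975, 83.17377711,  1.2949963 ,
       78.53941602, -3.25923693]), 'joint_velocities': array([-0.00295795, -0.04372649, -0.05215139,  0.00264298,  0.05703706,
        0.02504989, -0.04517694]), 'effort': array([-8.96834881e-04, -4.91289639e+01, -4.04193560e-01, -3.12528169e+01,
       -6.37866464e-02,  4.37572156e-02,  1.57159648e-04]), 'tool_pos': array([ 0.28075584, -0.58602314,  0.40366244]), 'tool_rot': array([-1.79892214e+02,  4.98151052e-03,  2.56040935e+01]), 'force': array([ 0.18136393, -0.16756147, -0.31344567]), 'wrist_torque': array([ 0.0478764 , -0.02397875,  0.0242711 ]), 'grasp_force': 0.0, 'grip_width': 0.0868831141349463}
scene [[435.30841295   0.         268.47853391]
 [  0.         435.30841295 210.37496544]
 [  0.           0.           1.        ]] [[ 0.33794038  0.94116669 -0.00124816]
 [ 0.69608007 -0.25083041 -0.6727233 ]
 [-0.63345784  0.22647155 -0.7398931 ]] [-0.16933931 -0.27846752  1.32242076]
top [[380.91415899   0.         280.2043075 ]
 [  0.         380.91415899 206.39652959]
 [  0.           0.           1.        ]] [[-0.02420132 -0.99969763  0.00435194]
 [-0.98435979  0.0230697  -0.1746528 ]
 [ 0.17449959 -0.00851071 -0.98462046]] [-0.01098779  0.49206609  0.72187427]
```

View pics/scene0.png

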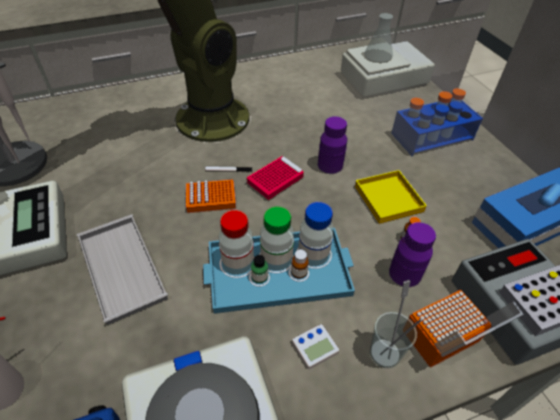

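View pics/top0.png

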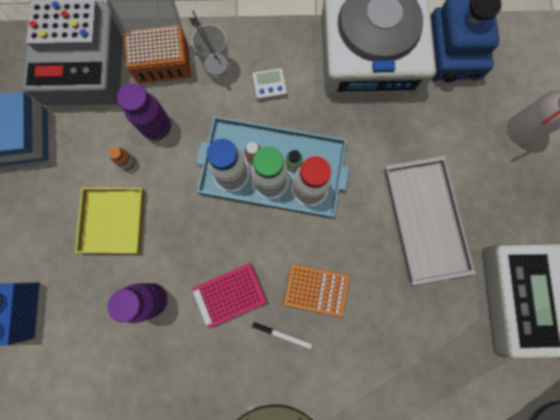

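Scene view: the spent white-cap amber vial is at (300,262), between and behind the blue-cap bottle (318,215) and the green-cap one (277,220). The black-cap green vial is at (260,268). Top view: caps are blue (222,153), green (268,160), red (315,171). The spent vial is at (252,150), the fresh orange-cap vial at (120,157) beside a purple decoy (140,105), with another purple one at (130,303). The steel tray is to the right (428,220), yellow to the left (110,221).

Could be mistaken:
- Blue-cap bottle (222,153): the purple bottles at (150,110) and (135,303).
- Spent vial (252,150): the black-cap vial at (294,158) and the orange-cap vial at (120,157).

By the description, I choose blue and green as the tall bottles to move, the white cap as spent and the orange cap as fresh.

```bash
cat > h.py <<'E'
import numpy as np, cv2
from cell import env
def ray(c,uv,z):
    K,R,t=c["camera_matrix"],c["R"],c["t"]
    d=R.T@np.linalg.solve(K,np.array([uv[0],uv[1],1.])); o=-R.T@t
    return o+d*(z-o[2])/d[2]
def proj(c,X):
    p=c["camera_matrix"]@(c["R"]@np.asarray(X)+c["t"]); return p[:2]/p[2]
def blob(c,lo,hi,box,top=True):
    """largest HSV blob's contour within box (x0,y0,x1,y1)"""
    m=cv2.inRange(cv2.cvtColor(c["img"],cv2.COLOR_RGB2HSV),np.array(lo),np.array(hi))
    w=np.zeros_like(m); x0,y0,x1,y1=box; w[y0:y1,x0:x1]=m[y0:y1,x0:x1]
    cs,_=cv2.findContours(w,cv2.RETR_EXTERNAL,cv2.CHAIN_APPROX_NONE)
    return max(cs,key=cv2.contourArea)
def capxy(c,k,z):
    """world outline of a cap cast on plane z -> circle centre, radius"""
    P=np.array([ray(c,p[0],z)[:2] for p in k],np.float32)
    (x,y),r=cv2.minEnclosingCircle(P); return np.round([x,y,r],4)
def rect(c,k,z):
    P=np.array([ray(c,p[0],z)[:2] for p in k],np.float32); return cv2.minAreaRect(P)
E
python3 - <<'E'
from h import *
c=env.read_camera("top"); s=env.read_camera("scene")
H=cv2.cvtColor(c["img"],cv2.COLOR_RGB2HSV); 
for p in [(222,150),(268,157),(315,168),(252,146),(294,155),(120,153),(335,140),(110,221),(395,200),(430,220),(150,110)]: print(p,H[p[1],p[0]],end=" ")
print()
HS={"blue":((105,150,90),(122,255,255),(200,135,245,170)),"green":((50,150,60),(80,255,255),(245,140,290,185)),"red":((0,170,90),(6,255,255),(295,150,335,190)),"fresh":((5,150,120),(15,255,255),(105,140,135,175))}
for n,(lo,hi,b) in HS.items():
    k=blob(c,lo,hi,b); print(n,cv2.boundingRect(k),cv2.contourArea(k),capxy(c,k,.066 if n=="fresh" else .148))
k=blob(c,(92,60,60),(104,255,255),(190,110,355,220)); print("tray",cv2.boundingRect(k),rect(c,k,.022))
k=blob(c,(24,120,80),(34,255,255),(65,175,155,265)); print("yellow",cv2.boundingRect(k),rect(c,k,.024))
big=np.hstack([cv2.resize(c["img"][100:220,90:350],None,fx=3,fy=3,interpolation=2)])
cv2.imwrite("pics/c1.png",big[:,:,::-1])
E
```

```text
(222, 150) [110 167 159] (268, 157) [ 66 134 152] (315, 168) [  0 182 174] (252, 146) [107   9 191] (294, 155) [30  8 33] (120, 153) [ 13 171 121] (335, 140) [102  77  76] (110, 221) [ 30 139 184] (395, 200) [ 10   5 153] (430, 220) [ 12   8 160] (150, 110) [140 131  76] 
blue (208, 139, 29, 29) 605.0 [0.5723 0.0796 0.027 ]Traceback (most recent call last):
  File "<stdin>", line 8, in <module>
  File "h.py", line 14, in blob
    return max(cs,key=cv2.contourArea)
ValueError: max() iterable argument is empty
```

Run:
```python
from h import *
c=env.read_camera("top"); s=env.read_camera("scene")
HS={"blue":((105,130,90),(122,255,255),(200,135,245,170)),"green":((50,100,60),(80,255,255),(245,140,290,185)),"red":((0,140,90),(6,255,255),(295,150,335,190)),"fresh":((5,130,80),(17,255,255),(105,140,140,175)),"purple":((132,90,40),(155,255,255),(110,70,180,140))}
for n,(lo,hi,b) in HS.items():
    k=blob(c,lo,hi,b); print(n,cv2.boundingRect(k),cv2.contourArea(k),capxy(c,k,.066 if n=="fresh" else .148))
print("purple cap z.143",ray(c,(133,97),.143),"base-ish",ray(c,(155,128),.0))
k=blob(c,(92,60,60),(104,255,255),(190,110,355,220)); print("tray",cv2.boundingRect(k),rect(c,k,.022))
k=blob(c,(24,110,60),(34,255,255),(65,175,155,265)); print("yellow",cv2.boundingRect(k),rect(c,k,.024))
# steel outer corners (eye)
st=[ray(c,p,.022) for p in [(386,164),(437,157),(474,272),(417,284)]]; print("steel",np.round(st,3), np.mean(st,0))
big=np.vstack([cv2.resize(c["img"][100:200,90:350],None,fx=3,fy=3,interpolation=2),np.pad(cv2.resize(c["img"][150:290,380:480],None,fx=2,fy=2,interpolation=2),((0,0),(0,580),(0,0)))])
cv2.imwrite("pics/c1.png",big[:,:,::-1])
```

```text
blue (207, 139, 30, 29) 642.5 [0.5728 0.0798 0.0276]
green (253, 147, 30, 30) 670.5 [ 0.5543 -0.0021  0.0278]
red (301, 157, 29, 29) 620.0 [ 0.5347 -0.0843  0.0266]
fresh (109, 148, 19, 17) 197.5 [0.599  0.2989 0.0192]
purple (116, 83, 54, 57) 1712.5 [0.6564 0.2206 0.0628]
purple cap z.143 [0.6839588  0.24303492 0.143     ] base-ish [0.68103878 0.24824908 0.        ]
tray (197, 117, 152, 100) ((0.5827590823173523, -0.008461996912956238), (0.31704166531562805, 0.17073670029640198), 78.40882110595703)
yellow (76, 188, 67, 66) ((0.47501686215400696, 0.3257640600204468), (0.12976402044296265, 0.13405080139636993), 88.62666320800781)
steel [[ 0.581 -0.248  0.022]
 [ 0.594 -0.358  0.022]
 [ 0.353 -0.409  0.022]
 [ 0.332 -0.292  0.022]] [ 0.46479394 -0.32669455  0.022     ]
```

View pics/c1.png

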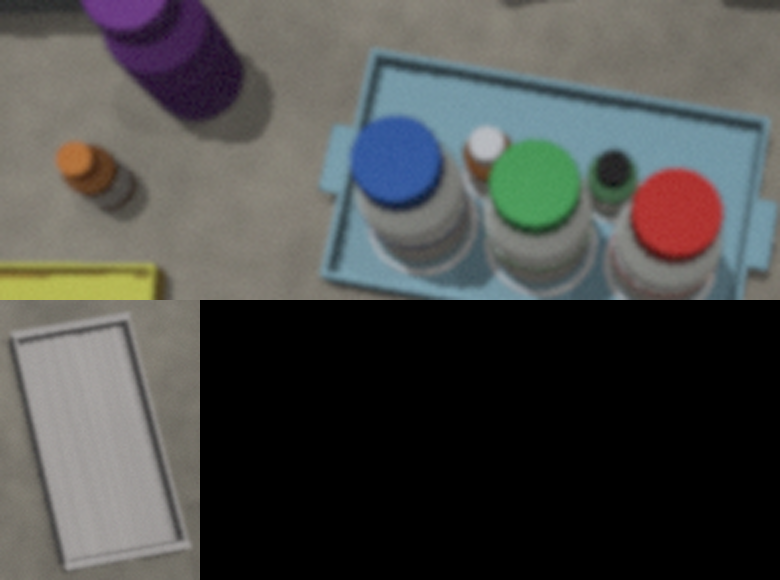

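```bash
cat >> h.py <<'E'
from scipy.spatial.transform import Rotation as Ro
def go(x,y,z,yaw=None):
    """print shift (cm, tool axes) and z-twist from measured pose to TCP target with tool down"""
    o=env.get_obs(); R=Ro.from_euler("xyz",o["tool_rot"],degrees=True)
    d=R.inv().apply(np.array([x,y,z])-o["tool_pos"])*100
    T=Ro.from_euler("xyz",[180,0,o["tool_rot"][2] if yaw is None else yaw],degrees=True)
    print("shift",d.round(2),"twist",np.degrees((R.inv()*T).as_rotvec()).round(1),"q",o["qpos"].round(0))
E
python3 - <<'E'
from h import *
c=env.read_camera("top")
print("fresh",ray(c,(115,153.3),.066),"spent",ray(c,(252.7,148.3),.071), "black",ray(c,(90+613/3,100+168/3),.071))
st=np.array([ray(c,p,.022) for p in [(386,167.5),(445,158.5),(474,273.5),(412.5,284)]]); print("steel",st.round(3), st.mean(0))
a=(st[0]+st[1]-st[2]-st[3])/2; b=(st[0]+st[3]-st[1]-st[2])/2
print("len",np.hypot(*a[:2]),np.degrees(np.arctan2(a[1],a[0])),"wid",np.hypot(*b[:2]),np.degrees(np.arctan2(b[1],b[0])))
go(.554,-.002,.385,77)
E
```

```text
fresh [0.60285381 0.30419955 0.066     ] spent [0.60531969 0.02936539 0.071     ] black [ 0.58751526 -0.05291591  0.071     ]
steel [[ 0.573 -0.248  0.022]
 [ 0.59  -0.374  0.022]
 [ 0.35  -0.409  0.022]
 [ 0.332 -0.283  0.022]] [ 0.4612811 -0.328384   0.022    ]
len 0.24358349099239626 8.239857262521763 wid 0.12708356604560805 97.78448709298569
shift [ 49.88 -40.88   1.96] twist [ -0.   -0.  -51.4] q [65. 18. -4. 83.  1. 79. -3.]
```

Request:
servo_tool([
  {"xyz": [3, -2.5, 0.1], "twist": [0, 0, -4], "jaw": 0},
  {"xyz": [6, -5, 0.2], "twist": [0, 0, -9], "jaw": 0},
  {"xyz": [9, -7.4, 0.4], "twist": [0, 0, -14], "jaw": 0},
  {"xyz": [12, -9.8, 0.5], "twist": [0, 0, -19], "jaw": 0},
  {"xyz": [15, -12.3, 0.6], "twist": [0, 0, -24], "jaw": 0},
  {"xyz": [18, -14.8, 0.7], "twist": [0, 0, -30], "jaw": 0},
  {"xyz": [21, -17.2, 0.8], "twist": [0, 0, -36], "jaw": 0},
  {"xyz": [24, -19.7, 1], "twist": [0, 0, -42], "jaw": 0},
  {"xyz": [27, -22.1, 1.1], "twist": [0, 0, -47], "jaw": 0},
  {"xyz": [30, -24.6, 1.2], "twist": [0, 0, -51.4], "jaw": 0},
], newtons=25)

```text
time_s: 1.18
tool_pos: [0.4455, -0.2329, 0.393]
tool_rot: [180.0, 0.0, 77.2]
force: [1.4, 0.6, 0.9]
grip_width: 0.0866
grasp_force: 0.0
```

```bash
python3 -c "
from h import *
go(.5545,-.002,.385,77)"
```

```text
shift [24.93  5.53  0.78] twist [0.  0.  0.2] q [ 48.   2. -23. 104.   1.  74.  11.]
```

Request:
servo_tool([
  {"xyz": [3, 0.7, 0.1], "twist": [0, 0, 0], "jaw": 0},
  {"xyz": [6.5, 1.4, 0.2], "twist": [0, 0, 0], "jaw": 0},
  {"xyz": [10, 2.2, 0.3], "twist": [0, 0, 0], "jaw": 0},
  {"xyz": [13.5, 3, 0.4], "twist": [0, 0, 0], "jaw": 0},
  {"xyz": [17, 3.8, 0.5], "twist": [0, 0, 0], "jaw": 0},
  {"xyz": [20, 4.5, 0.6], "twist": [0, 0, 0], "jaw": 0},
  {"xyz": [22.5, 5, 0.7], "twist": [0, 0, 0], "jaw": 0},
  {"xyz": [24, 5.4, 0.8], "twist": [0, 0, 0], "jaw": 0},
  {"xyz": [24.9, 5.5, 0.8], "twist": [0, 0, 0.2], "jaw": 0},
  {"xyz": [24.9, 5.5, 0.8], "twist": [0, 0, 0.2], "jaw": 0},
])

```text
time_s: 2.02
tool_pos: [0.5549, -0.0023, 0.3847]
tool_rot: [-180.0, -0.1, 77.0]
force: [-0.0, 0.4, 0.5]
grip_width: 0.0869
grasp_force: 0.0
```

Run:
```python
from h import *
w=env.read_camera("wrist"); cv2.imwrite("pics/w1.png",w["img"][:,:,::-1])
print(-w["R"].T@w["t"], w["R"][2], env.get_obs()["tool_pos"])
for n,lo,hi in [("blue",(105,130,60),(122,255,255)),("green",(50,100,40),(80,255,255)),("red",(0,140,60),(6,255,255))]:
    k=blob(w,lo,hi,(0,0,560,420)); print(n,cv2.boundingRect(k),cv2.contourArea(k),capxy(w,k,.148))
go(.5545,-.002,.30,77)
```

```text
[0.56976504 0.06660158 0.36480215] [-0.0597868  -0.25091061 -0.9661622 ] [ 0.55464082 -0.00411641  0.38465815]
blue (237, 55, 84, 88) 5481.0 [0.5723 0.0808 0.0272]
green (244, 181, 95, 77) 4563.5 [ 0.5629 -0.0024  0.0348]
red (247, 297, 69, 41) 1704.0 [ 0.5364 -0.0768  0.0283]
shift [ 0.21 -0.06  8.47] twist [-0.   0.  -0.1] q [ 30.  10. -36.  97.   6.  74. -20.]
```

View pics/w1.png

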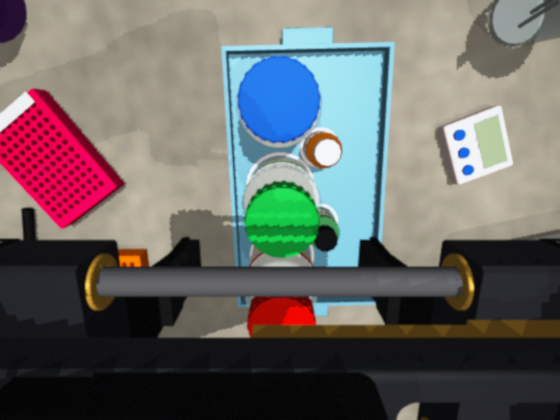

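The wrist view shows the green cap at (281,220), centred between the fingers (about 180 and 375 in x). The blue cap is at (279,98) and the spent white cap at (328,152). I'll descend on green now.

Request:
servo_tool([
  {"xyz": [0.1, 0, 2], "twist": [0, 0, 0], "jaw": 0},
  {"xyz": [0.1, 0, 4], "twist": [0, 0, 0], "jaw": 0},
  {"xyz": [0.1, 0, 6], "twist": [0, 0, 0], "jaw": 0},
  {"xyz": [0.1, 0, 7.5], "twist": [0, 0, 0], "jaw": 0},
  {"xyz": [0.1, 0, 8.5], "twist": [0, 0, 0], "jaw": 0},
  {"xyz": [0.1, 0, 8.5], "twist": [0, 0, 0], "jaw": 0.3},
  {"xyz": [0.1, 0, 8.5], "twist": [0, 0, 0], "jaw": 0.7},
  {"xyz": [0.1, 0, 8.5], "twist": [0, 0, 0], "jaw": 0.7},
  {"xyz": [0.1, 0, 8.5], "twist": [0, 0, 0], "jaw": 0.7},
  {"xyz": [0.1, 0, 8.5], "twist": [0, 0, 0], "jaw": 0.7},
], newtons=25)

```text
time_s: 2.9
tool_pos: [0.5553, -0.0036, 0.3008]
tool_rot: [179.9, 0.0, 76.8]
force: [-0.2, 0.3, 0.8]
grip_width: 0.0616
grasp_force: 0.0
```

Request:
servo_tool([
  {"xyz": [0, 0, 0], "twist": [0, 0, 0], "jaw": 0.7},
  {"xyz": [0, 0, 0], "twist": [0, 0, 0], "jaw": 0.7},
  {"xyz": [0, 0, 0], "twist": [0, 0, 0], "jaw": 0.7},
])

```text
time_s: 3.15
tool_pos: [0.5553, -0.0035, 0.3005]
tool_rot: [179.9, -0.0, 76.8]
force: [1.1, -0.4, 2.9]
grip_width: 0.0534
grasp_force: 25.0
```

Request:
servo_tool([
  {"xyz": [0, 0, -0.5], "twist": [0, 0, 0], "jaw": 0.7},
  {"xyz": [0, 0, -1.5], "twist": [0, 0, 0], "jaw": 0.7},
  {"xyz": [0, 0, -3.5], "twist": [0, 0, 0], "jaw": 0.7},
  {"xyz": [0, 0, -6], "twist": [0, 0, 0], "jaw": 0.7},
  {"xyz": [0, 0, -8.5], "twist": [0, 0, 0], "jaw": 0.7},
  {"xyz": [0, 0, -11], "twist": [0, 0, 0], "jaw": 0.7},
  {"xyz": [0, 0, -13.5], "twist": [0, 0, 0], "jaw": 0.7},
  {"xyz": [0, 0, -15.5], "twist": [0, 0, 0], "jaw": 0.7},
  {"xyz": [0, 0, -16.8], "twist": [0, 0, 0], "jaw": 0.7},
  {"xyz": [0, 0, -17], "twist": [0, 0, 0], "jaw": 0.7},
], newtons=40)

```text
time_s: 3.98
tool_pos: [0.5552, -0.0031, 0.4726]
tool_rot: [179.8, -0.0, 76.8]
force: [0.7, -0.0, -2.0]
grip_width: 0.0531
grasp_force: 40.0
```

```bash
python3 -c "
from h import *
go(.515,-.320,.47,77)"
```

```text
shift [-31.77   3.32   0.26] twist [ 0.2 -0.  -0.2] q [ 30.   8. -36.  90.   5.  84. -19.]
```

Request:
servo_tool([
  {"xyz": [-1.5, 0.2, 0], "twist": [0.1, 0, 0], "jaw": 0.7},
  {"xyz": [-4, 0.4, 0], "twist": [0.2, 0, 0], "jaw": 0.7},
  {"xyz": [-7, 0.7, 0], "twist": [0.2, 0, 0], "jaw": 0.7},
  {"xyz": [-10, 1, 0], "twist": [0.2, 0, 0], "jaw": 0.7},
  {"xyz": [-13, 1.3, 0], "twist": [0.2, 0, 0], "jaw": 0.7},
  {"xyz": [-16, 1.6, 0], "twist": [0.2, 0, 0], "jaw": 0.7},
  {"xyz": [-19, 2, 0], "twist": [0.2, 0, 0], "jaw": 0.7},
  {"xyz": [-22, 2.3, 0], "twist": [0.2, 0, 0], "jaw": 0.7},
  {"xyz": [-25, 2.6, 0], "twist": [0.2, 0, 0], "jaw": 0.7},
  {"xyz": [-28, 2.9, 1], "twist": [0.2, 0, 0], "jaw": 0.7},
])

```text
time_s: 4.82
tool_pos: [0.519, -0.2841, 0.4599]
tool_rot: [-179.8, 0.0, 76.8]
force: [1.1, -0.3, -2.4]
grip_width: 0.0533
grasp_force: 40.0
```

Request:
servo_tool([
  {"xyz": [-2.2, 0.3, 1.5], "twist": [0, 0, 0], "jaw": 0.7},
  {"xyz": [-3.5, 0.4, 4], "twist": [0, 0, 0], "jaw": 0.7},
  {"xyz": [-3.8, 0.4, 6.5], "twist": [0, 0, 0], "jaw": 0.7},
  {"xyz": [-3.8, 0.4, 9], "twist": [0, 0, 0], "jaw": 0.7},
  {"xyz": [-3.8, 0.4, 11], "twist": [0, 0, 0], "jaw": 0.7},
  {"xyz": [-3.8, 0.4, 12], "twist": [0, 0, 0], "jaw": 0.7},
  {"xyz": [-3.8, 0.4, 12], "twist": [0, 0, 0], "jaw": 0.7},
  {"xyz": [-3.8, 0.4, 12], "twist": [0, 0, 0], "jaw": 0.7},
])

```text
time_s: 5.48
tool_pos: [0.514, -0.3204, 0.3392]
tool_rot: [-179.7, -0.0, 76.8]
force: [0.5, 0.3, -1.8]
grip_width: 0.0537
grasp_force: 40.0
```

Run:
```python
from h import *
go(.515,-.320,.301,77)
c=env.read_camera("top"); cv2.imwrite("pics/t2.png",cv2.resize(c["img"][120:330,300:560],None,fx=2.5,fy=2.5)[:,:,::-1])
```

```text
shift [0.06 0.11 3.82] twist [-0.3 -0.  -0.2] q [ 49.  17. -23.  94.   7.  71.  11.]
```

View pics/t2.png

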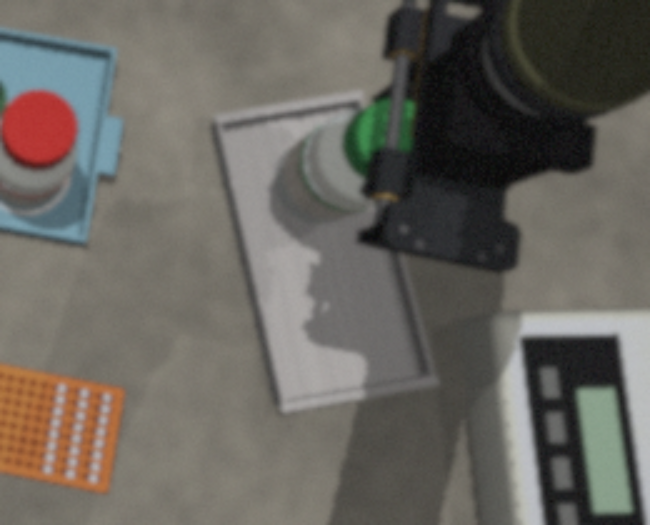

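The green bottle hangs over the far half of the steel tray, with its base at about (325,185), inside the walls. I'll lower it.

Request:
servo_tool([
  {"xyz": [0, 0.1, 1.2], "twist": [-0.3, 0, 0], "jaw": 0.7},
  {"xyz": [0, 0.1, 2.3], "twist": [-0.3, 0, 0], "jaw": 0.7},
  {"xyz": [0, 0.1, 3.1], "twist": [-0.3, 0, 0], "jaw": 0.7},
  {"xyz": [0, 0.1, 3.5], "twist": [-0.3, 0, 0], "jaw": 0.7},
  {"xyz": [0, 0.1, 3.7], "twist": [-0.3, 0, 0], "jaw": 0.7},
  {"xyz": [0, 0.1, 3.8], "twist": [-0.3, 0, 0], "jaw": 0.7},
  {"xyz": [0, 0.1, 3.8], "twist": [-0.3, 0, 0], "jaw": 0.7},
  {"xyz": [0, 0.1, 3.8], "twist": [-0.3, 0, 0], "jaw": 0.7},
])

```text
time_s: 6.2
tool_pos: [0.5151, -0.3208, 0.3022]
tool_rot: [179.9, 0.0, 76.8]
force: [0.1, -0.3, -2.0]
grip_width: 0.0531
grasp_force: 40.0
```

Request:
servo_tool([
  {"xyz": [0, 0, 0.1], "twist": [0, 0, 0], "jaw": 0.7},
  {"xyz": [0, 0, 0.15], "twist": [0, 0, 0], "jaw": 0.7},
  {"xyz": [0, 0, 0.2], "twist": [0, 0, 0], "jaw": 0.7},
  {"xyz": [0, 0, 0.2], "twist": [0, 0, 0], "jaw": 0.7},
])

```text
time_s: 6.53
tool_pos: [0.5151, -0.3209, 0.3005]
tool_rot: [179.8, 0.0, 76.8]
force: [-1.2, 0.1, 1.2]
grip_width: 0.053
grasp_force: 40.0
```

Request:
servo_tool([
  {"xyz": [0, 0, 0], "twist": [0, 0, 0], "jaw": 0.25},
  {"xyz": [0, 0, 0], "twist": [0, 0, 0], "jaw": 0},
  {"xyz": [0, 0, 0], "twist": [0, 0, 0], "jaw": 0},
  {"xyz": [0, 0, 0], "twist": [0, 0, 0], "jaw": 0},
  {"xyz": [0, 0, -1.5], "twist": [0, 0, 0], "jaw": 0},
  {"xyz": [0, 0, -3.5], "twist": [0, 0, 0], "jaw": 0},
  {"xyz": [0, 0, -6], "twist": [0, 0, 0], "jaw": 0},
  {"xyz": [0, 0, -8], "twist": [0, 0, 0], "jaw": 0},
  {"xyz": [0, 0, -8.5], "twist": [0, 0, 0], "jaw": 0},
])

```text
time_s: 7.28
tool_pos: [0.5156, -0.321, 0.3888]
tool_rot: [179.6, 0.1, 76.8]
force: [0.9, 0.3, 1.1]
grip_width: 0.0868
grasp_force: 0.0
```

```bash
python3 -c "
from h import *
go(.5725,.080,.385,77)"
```

```text
shift [40.34 -3.62  0.26] twist [ 0.4  0.1 -0.2] q [ 49.  15. -23.  90.   6.  75.  12.]
```

Request:
servo_tool([
  {"xyz": [3, -0.3, 0], "twist": [0.2, 0, 0], "jaw": 0},
  {"xyz": [7, -0.6, 0], "twist": [0.4, 0, 0], "jaw": 0},
  {"xyz": [11, -1, 0], "twist": [0.4, 0, 0], "jaw": 0},
  {"xyz": [15, -1.3, 0], "twist": [0.4, 0, 0], "jaw": 0},
  {"xyz": [19, -1.7, 0], "twist": [0.4, 0, 0], "jaw": 0},
  {"xyz": [23, -2.1, 0], "twist": [0.4, 0, 0], "jaw": 0},
  {"xyz": [27, -2.4, 0], "twist": [0.4, 0, 0], "jaw": 0},
  {"xyz": [31, -2.8, 0], "twist": [0.4, 0, 0], "jaw": 0},
  {"xyz": [35, -3.1, 0], "twist": [0.4, 0, 0], "jaw": 0},
  {"xyz": [38.5, -3.4, 0.2], "twist": [0.4, 0, 0], "jaw": 0},
])

```text
time_s: 8.12
tool_pos: [0.5693, 0.0648, 0.3826]
tool_rot: [-179.7, -0.0, 76.9]
force: [0.7, -0.2, 1.0]
grip_width: 0.0869
grasp_force: 0.0
```

Request:
servo_tool([
  {"xyz": [1.5, -0.1, 0], "twist": [0, 0, 0], "jaw": 0},
  {"xyz": [1.8, -0.2, 0], "twist": [0, 0, 0], "jaw": 0},
  {"xyz": [1.8, -0.2, 0], "twist": [0, 0, 0], "jaw": 0},
  {"xyz": [1.8, -0.2, 0], "twist": [0, 0, 0], "jaw": 0},
])

```text
time_s: 8.45
tool_pos: [0.5718, 0.0784, 0.3821]
tool_rot: [-179.7, 0.1, 76.7]
force: [0.1, 0.4, 0.4]
grip_width: 0.0867
grasp_force: 0.0
```

```bash
python3 -c "
from h import *
go(.5725,.080,.300,77)
w=env.read_camera('wrist'); cv2.imwrite('pics/w2.png',w['img'][:,:,::-1])
p=proj(w,[.5725,.08,.148]);print(p, proj(w,[.607,.0295,.071]))
m=cv2.inRange(cv2.cvtColor(w['img'],cv2.COLOR_RGB2HSV),(105,130,60),(122,255,255));print(cv2.boundingRect(blob(w,(105,130,60),(122,255,255),(150,100,430,300))))"
```

```text
shift [0.18 0.08 8.21] twist [-0.3  0.1 -0.3] q [ 22.  14. -38.  94.   9.  75. -30.]
[283.56348233 222.89238219] [329.33441003 239.08208057]
(245, 179, 76, 77)
```

Request:
servo_tool([
  {"xyz": [0.1, 0, 2], "twist": [-0.3, 0, -0.3], "jaw": 0},
  {"xyz": [0.2, 0.1, 4], "twist": [-0.3, 0, -0.3], "jaw": 0},
  {"xyz": [0.2, 0.1, 6], "twist": [-0.3, 0, -0.3], "jaw": 0},
  {"xyz": [0.2, 0.1, 7.4], "twist": [-0.3, 0, -0.3], "jaw": 0},
  {"xyz": [0.2, 0.1, 8.1], "twist": [-0.3, 0, -0.3], "jaw": 0},
  {"xyz": [0.2, 0.1, 8.2], "twist": [-0.3, 0, -0.3], "jaw": 0.3},
  {"xyz": [0.2, 0.1, 8.2], "twist": [-0.3, 0, -0.3], "jaw": 0.7},
  {"xyz": [0.2, 0.1, 8.2], "twist": [-0.3, 0, -0.3], "jaw": 0.7},
  {"xyz": [0.2, 0.1, 8.2], "twist": [-0.3, 0, -0.3], "jaw": 0.7},
  {"xyz": [0.2, 0.1, 8.2], "twist": [-0.3, 0, -0.3], "jaw": 0.7},
], newtons=25)

```text
time_s: 9.33
tool_pos: [0.5731, 0.0817, 0.3017]
tool_rot: [179.9, -0.0, 77.1]
force: [-0.2, 0.5, 0.2]
grip_width: 0.0616
grasp_force: 0.0
```

Request:
servo_tool([
  {"xyz": [0, 0, 0], "twist": [0, 0, 0], "jaw": 0.7},
  {"xyz": [0, 0, 0], "twist": [0, 0, 0], "jaw": 0.7},
  {"xyz": [0, 0, 0], "twist": [0, 0, 0], "jaw": 0.7},
])

```text
time_s: 9.58
tool_pos: [0.5731, 0.0817, 0.3014]
tool_rot: [179.9, -0.0, 77.1]
force: [0.5, -0.7, 2.5]
grip_width: 0.0533
grasp_force: 25.0
```

Request:
servo_tool([
  {"xyz": [0, 0, -0.5], "twist": [0, 0, 0], "jaw": 0.7},
  {"xyz": [0, 0, -1.5], "twist": [0, 0, 0], "jaw": 0.7},
  {"xyz": [0, 0, -3.5], "twist": [0, 0, 0], "jaw": 0.7},
  {"xyz": [0, 0, -6], "twist": [0, 0, 0], "jaw": 0.7},
  {"xyz": [0, 0, -8.5], "twist": [0, 0, 0], "jaw": 0.7},
  {"xyz": [0, 0, -11], "twist": [0, 0, 0], "jaw": 0.7},
  {"xyz": [0, 0, -13.5], "twist": [0, 0, 0], "jaw": 0.7},
  {"xyz": [0, 0, -15.5], "twist": [0, 0, 0], "jaw": 0.7},
  {"xyz": [0, 0, -16.8], "twist": [0, 0, 0], "jaw": 0.7},
  {"xyz": [0, 0, -17], "twist": [0, 0, 0], "jaw": 0.7},
], newtons=40)

```text
time_s: 10.42
tool_pos: [0.5729, 0.0822, 0.4734]
tool_rot: [179.8, -0.1, 77.1]
force: [1.1, 1.0, -4.9]
grip_width: 0.0534
grasp_force: 40.0
```

```bash
python3 -c "
from h import *
go(.407,-.337,.472,77)"
```

```text
shift [-44.56  -6.83   0.07] twist [ 0.2 -0.1  0.1] q [ 22.  11. -39.  86.   7.  85. -29.]
```

Request:
servo_tool([
  {"xyz": [-1.5, -0.2, 0], "twist": [0.1, 0, 0], "jaw": 0.7},
  {"xyz": [-4, -0.6, 0], "twist": [0.2, 0, 0], "jaw": 0.7},
  {"xyz": [-7, -1.1, 0], "twist": [0.2, 0, 0], "jaw": 0.7},
  {"xyz": [-10, -1.5, 0], "twist": [0.2, 0, 0], "jaw": 0.7},
  {"xyz": [-13, -2, 0], "twist": [0.2, 0, 0], "jaw": 0.7},
  {"xyz": [-16, -2.4, 0], "twist": [0.2, 0, 0], "jaw": 0.7},
  {"xyz": [-19, -2.9, 0], "twist": [0.2, 0, 0], "jaw": 0.7},
  {"xyz": [-22, -3.4, 0], "twist": [0.2, 0, 0], "jaw": 0.7},
  {"xyz": [-25, -3.8, 0], "twist": [0.2, 0, 0], "jaw": 0.7},
  {"xyz": [-28, -4.3, 0], "twist": [0.2, 0, 0], "jaw": 0.7},
])

```text
time_s: 11.25
tool_pos: [0.4672, -0.1828, 0.469]
tool_rot: [-179.6, -0.0, 77.1]
force: [0.3, 0.5, -4.8]
grip_width: 0.0531
grasp_force: 40.0
```

Request:
servo_tool([
  {"xyz": [-3, -0.5, 0], "twist": [0, 0, 0], "jaw": 0.7},
  {"xyz": [-6, -0.9, 0], "twist": [0, 0, 0], "jaw": 0.7},
  {"xyz": [-9, -1.4, 0], "twist": [0, 0, 0], "jaw": 0.7},
  {"xyz": [-12, -1.8, 0], "twist": [0, 0, 0], "jaw": 0.7},
  {"xyz": [-14.5, -2.2, 0.1], "twist": [0, 0, 0], "jaw": 0.7},
  {"xyz": [-16.2, -2.5, 1], "twist": [0, 0, 0], "jaw": 0.7},
  {"xyz": [-16.6, -2.5, 3], "twist": [0, 0, 0], "jaw": 0.7},
  {"xyz": [-16.6, -2.5, 5.5], "twist": [0, 0, 0], "jaw": 0.7},
  {"xyz": [-16.6, -2.5, 7.5], "twist": [0, 0, 0], "jaw": 0.7},
  {"xyz": [-16.6, -2.5, 8], "twist": [0, 0, 0], "jaw": 0.7},
])

```text
time_s: 12.08
tool_pos: [0.405, -0.3369, 0.3852]
tool_rot: [-179.3, -0.3, 77.1]
force: [-1.0, 0.7, -5.5]
grip_width: 0.0531
grasp_force: 40.0
```

Run:
```python
from h import *
go(.407,-.337,.3018,77)
c=env.read_camera("top"); cv2.imwrite("pics/t3.png",cv2.resize(c["img"][120:330,300:560],None,fx=2.5,fy=2.5)[:,:,::-1])
```

```text
shift [-0.    0.3   8.34] twist [-0.7 -0.3  0.1] q [ 52.   5. -16. 101.   1.  75.  23.]
```

View pics/t3.png

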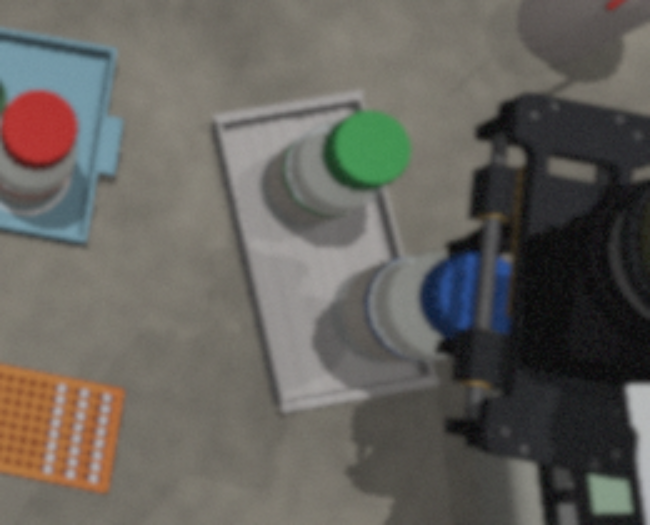

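Green stands in the far half of the tray (cap at 370,148). Blue hangs over the near half (base at 410,305) with a clear gap, so I'll lower it.

Request:
servo_tool([
  {"xyz": [0, 0.3, 1.5], "twist": [-0.4, -0.2, 0], "jaw": 0.7},
  {"xyz": [0, 0.3, 3.5], "twist": [-0.7, -0.3, 0], "jaw": 0.7},
  {"xyz": [0, 0.3, 5.5], "twist": [-0.7, -0.3, 0], "jaw": 0.7},
  {"xyz": [0, 0.3, 7], "twist": [-0.7, -0.3, 0], "jaw": 0.7},
  {"xyz": [0, 0.3, 7.7], "twist": [-0.7, -0.3, 0], "jaw": 0.7},
  {"xyz": [0, 0.3, 8], "twist": [-0.7, -0.3, 0], "jaw": 0.7},
  {"xyz": [0, 0.3, 8.2], "twist": [-0.7, -0.3, 0], "jaw": 0.7},
  {"xyz": [0, 0.3, 8.2], "twist": [-0.7, -0.3, 0], "jaw": 0.7},
  {"xyz": [0, 0.3, 8.2], "twist": [-0.7, -0.3, 0], "jaw": 0.7},
])

```text
time_s: 12.88
tool_pos: [0.4097, -0.3387, 0.3099]
tool_rot: [179.4, 0.4, 77.1]
force: [0.1, 1.5, -4.5]
grip_width: 0.0527
grasp_force: 40.0
```

Request:
servo_tool([
  {"xyz": [0, 0, 0], "twist": [0, 0, 0], "jaw": 0.7},
  {"xyz": [0, 0, 0], "twist": [0, 0, 0], "jaw": 0.7},
  {"xyz": [0, 0, 0], "twist": [0, 0, 0], "jaw": 0.7},
])

```text
time_s: 13.13
tool_pos: [0.4094, -0.3385, 0.3093]
tool_rot: [179.5, 0.3, 77.1]
force: [0.6, -0.5, -4.9]
grip_width: 0.053
grasp_force: 40.0
```

```bash
python3 -c "
from h import *
go(.407,-.337,.3018,77);print(env.get_obs())"
```

```text
shift [ 0.1  -0.27  0.75] twist [0.5 0.3 0.1] q [ 52.   9. -16. 107.   3.  64.  22.]
{'time_s': 13.1333, 'qpos': array([ 51.61202895,   8.54348847, -16.12673716, 106.69546908,
         2.72214279,  64.48862478,  21.60694722]), 'joint_velocities': array([ 0.04306834,  0.12910056, -0.01160601,  0.36224635, -0.01258521,
       -0.03737201,  0.02995064]), 'effort': array([-5.70047472e-03, -3.89042652e+01, -1.21738940e+00, -3.12447917e+01,
       -2.42939929e-02, -1.95076468e-02, -2.23814741e-04]), 'tool_pos': array([ 0.4093734 , -0.33850753,  0.30928513]), 'tool_rot': array([179.45588838,   0.32769489,  77.096963  ]), 'force': array([ 0.59716379, -0.47535086, -4.90221948]), 'wrist_torque': array([ 0.03671327, -0.04330616, -0.01528912]), 'grasp_force': 40.00248343683779, 'grip_width': 0.0530381799489946}
```

Still hanging free (−4.9 N), so I'll correct the tilt and lower it the rest of the way.

Request:
servo_tool([
  {"xyz": [0.1, -0.2, 0.3], "twist": [0.5, 0.3, 0], "jaw": 0.7},
  {"xyz": [0.1, -0.2, 0.5], "twist": [0.5, 0.3, 0], "jaw": 0.7},
  {"xyz": [0.1, -0.2, 0.6], "twist": [0.5, 0.3, 0], "jaw": 0.7},
  {"xyz": [0.1, -0.2, 0.65], "twist": [0.5, 0.3, 0], "jaw": 0.7},
  {"xyz": [0.1, -0.2, 0.65], "twist": [0.5, 0.3, 0], "jaw": 0.7},
  {"xyz": [0.1, -0.2, 0.65], "twist": [0.5, 0.3, 0], "jaw": 0.7},
])

```text
time_s: 13.63
tool_pos: [0.4076, -0.3371, 0.3022]
tool_rot: [180.0, 0.0, 77.1]
force: [1.1, 0.4, -5.2]
grip_width: 0.0529
grasp_force: 40.0
```

Request:
servo_tool([
  {"xyz": [0, 0, 0.05], "twist": [0, 0, 0], "jaw": 0.7},
  {"xyz": [0, 0, 0.1], "twist": [0, 0, 0], "jaw": 0.7},
  {"xyz": [0, 0, 0.15], "twist": [0, 0, 0], "jaw": 0.7},
  {"xyz": [0, 0, 0.15], "twist": [0, 0, 0], "jaw": 0.7},
])

```text
time_s: 13.97
tool_pos: [0.4077, -0.3372, 0.3013]
tool_rot: [180.0, 0.0, 77.1]
force: [-0.9, -0.3, -1.2]
grip_width: 0.0534
grasp_force: 40.0
```

Request:
servo_tool([
  {"xyz": [0, 0, 0], "twist": [0, 0, 0], "jaw": 0.25},
  {"xyz": [0, 0, 0], "twist": [0, 0, 0], "jaw": 0},
  {"xyz": [0, 0, 0], "twist": [0, 0, 0], "jaw": 0},
  {"xyz": [0, 0, 0], "twist": [0, 0, 0], "jaw": 0},
  {"xyz": [0, 0, -1.5], "twist": [0, 0, 0], "jaw": 0},
  {"xyz": [0, 0, -3.5], "twist": [0, 0, 0], "jaw": 0},
  {"xyz": [0, 0, -6], "twist": [0, 0, 0], "jaw": 0},
  {"xyz": [0, 0, -8], "twist": [0, 0, 0], "jaw": 0},
  {"xyz": [0, 0, -8.5], "twist": [0, 0, 0], "jaw": 0},
])

```text
time_s: 14.72
tool_pos: [0.4085, -0.3375, 0.3897]
tool_rot: [179.7, 0.2, 77.1]
force: [0.7, 0.7, 1.2]
grip_width: 0.0867
grasp_force: 0.0
```

```bash
python3 -c "
from h import *
go(.606,.0297,.385,77)"
```

```text
shift [40.21 11.06  0.41] twist [0.3 0.2 0.1] q [ 52.   5. -16. 101.   1.  74.  23.]
```

Request:
servo_tool([
  {"xyz": [3, 0.8, 0], "twist": [0.2, 0.1, 0], "jaw": 0},
  {"xyz": [6.5, 1.8, 0], "twist": [0.3, 0.2, 0], "jaw": 0},
  {"xyz": [10, 2.8, 0], "twist": [0.3, 0.2, 0], "jaw": 0},
  {"xyz": [13.5, 3.7, 0], "twist": [0.3, 0.2, 0], "jaw": 0},
  {"xyz": [17, 4.7, 0], "twist": [0.3, 0.2, 0], "jaw": 0},
  {"xyz": [20.5, 5.6, 0], "twist": [0.3, 0.2, 0], "jaw": 0},
  {"xyz": [24, 6.6, 0], "twist": [0.3, 0.2, 0], "jaw": 0},
  {"xyz": [27.5, 7.6, 0], "twist": [0.3, 0.2, 0], "jaw": 0},
  {"xyz": [31, 8.5, 0], "twist": [0.3, 0.2, 0], "jaw": 0},
  {"xyz": [34.5, 9.5, 0], "twist": [0.3, 0.2, 0], "jaw": 0},
])

```text
time_s: 15.55
tool_pos: [0.5776, -0.0204, 0.3852]
tool_rot: [-179.7, -0.2, 77.1]
force: [1.4, 0.4, -0.4]
grip_width: 0.0869
grasp_force: 0.0
```

Request:
servo_tool([
  {"xyz": [3, 0.8, 1], "twist": [0, 0, 0], "jaw": 0},
  {"xyz": [5, 1.4, 2.5], "twist": [0, 0, 0], "jaw": 0},
  {"xyz": [5.7, 1.6, 4], "twist": [0, 0, 0], "jaw": 0},
  {"xyz": [5.7, 1.6, 5], "twist": [0, 0, 0], "jaw": 0},
  {"xyz": [5.7, 1.6, 5], "twist": [0, 0, 0], "jaw": 0},
  {"xyz": [5.7, 1.6, 5], "twist": [0, 0, 0], "jaw": 0},
])

```text
time_s: 16.05
tool_pos: [0.6047, 0.028, 0.3347]
tool_rot: [-179.6, -0.1, 77.0]
force: [-0.1, -1.2, 1.1]
grip_width: 0.0871
grasp_force: 0.0
```

Run:
```python
from h import *
w=env.read_camera("wrist"); cv2.imwrite("pics/w3.png",w["img"][:,:,::-1])
print("proj spent top est",proj(w,[.606,.0297,.071]))
k=blob(w,(0,0,150),(179,60,255),(220,150,360,300)); print(cv2.boundingRect(k),cv2.contourArea(k),capxy(w,k,.071))
go(.606,.0297,.199,77)
```

```text
proj spent top est [284.3865292  212.13989969]
(255, 195, 45, 71) 798.5 [0.5929 0.0159 0.0331]
shift [ 0.16  0.13 13.68] twist [-0.3 -0.1 -0.1] q [ 22.  19. -33.  94.  10.  71. -26.]
```

View pics/w3.png

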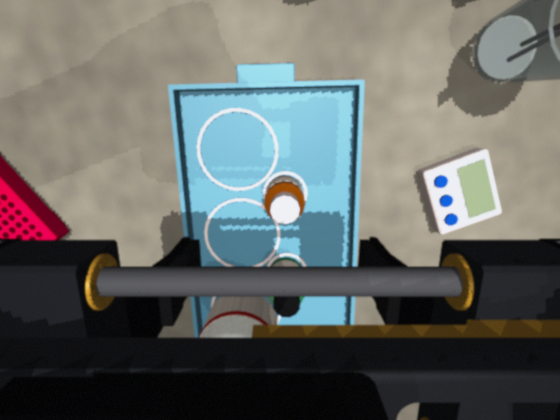

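The wrist view shows the spent white cap at (285,209), matching the projected (284,212). The empty outlines are at (238,150) for blue and (243,232) for green.

Run:
```python
from h import *
w=env.read_camera("wrist")
for n,p,z in [("cap",(285,209),.071),("bluering",(238,150),.005),("greenring",(243,233),.005)]: print(n,ray(w,p,z))
for n,p in [("blue",(.5731,.0817)),("green",(.5553,-.0035)),("spent",(.606,.0297))]: print(n,proj(w,[*p,.005]))
go(.606,.030,.199,77)
```

```text
cap [0.60785995 0.03187138 0.071     ]
bluering [0.57350184 0.08225433 0.005     ]
greenring [ 0.55648558 -0.00093264  0.005     ]
blue [237.7480192  150.66056445]
green [242.52919051 235.52218634]
spent [282.92950928 194.29281399]
shift [ 0.16  0.09 13.75] twist [-0.2 -0.1 -0.1] q [ 22.  19. -33.  94.  10.  71. -26.]
```

Request:
servo_tool([
  {"xyz": [0.3, 0.2, 2.5], "twist": [-0.2, 0, 0], "jaw": 0},
  {"xyz": [0.3, 0.2, 5.5], "twist": [-0.2, 0, 0], "jaw": 0},
  {"xyz": [0.3, 0.2, 8.5], "twist": [-0.2, 0, 0], "jaw": 0},
  {"xyz": [0.3, 0.2, 11], "twist": [-0.2, 0, 0], "jaw": 0},
  {"xyz": [0.3, 0.2, 12.8], "twist": [-0.2, 0, 0], "jaw": 0},
  {"xyz": [0.3, 0.2, 13.7], "twist": [-0.2, 0, 0], "jaw": 0.1},
  {"xyz": [0.3, 0.2, 13.7], "twist": [-0.2, 0, 0], "jaw": 0.4},
  {"xyz": [0.3, 0.2, 13.7], "twist": [-0.2, 0, 0], "jaw": 0.5},
  {"xyz": [0.3, 0.2, 13.7], "twist": [-0.2, 0, 0], "jaw": 0.5},
  {"xyz": [0.3, 0.2, 13.7], "twist": [-0.2, 0, 0], "jaw": 0.5},
], newtons=12)

```text
time_s: 16.98
tool_pos: [0.6082, 0.0333, 0.2008]
tool_rot: [179.9, -0.2, 77.1]
force: [-0.4, 1.0, -0.3]
grip_width: 0.0617
grasp_force: 0.0
```

Request:
servo_tool([
  {"xyz": [0, 0, 0], "twist": [0, 0, 0], "jaw": 0.8},
  {"xyz": [0, 0, 0], "twist": [0, 0, 0], "jaw": 0.8},
  {"xyz": [0, 0, 0], "twist": [0, 0, 0], "jaw": 0.8},
  {"xyz": [0, 0, 0], "twist": [0, 0, 0], "jaw": 0.8},
])

```text
time_s: 17.32
tool_pos: [0.6075, 0.0334, 0.1992]
tool_rot: [-179.9, -0.2, 77.1]
force: [0.0, -1.0, 2.4]
grip_width: 0.0357
grasp_force: 12.0
```

Request:
servo_tool([
  {"xyz": [0, 0, -0.5], "twist": [0, 0, 0], "jaw": 0.8},
  {"xyz": [0, 0, -2], "twist": [0, 0, 0], "jaw": 0.8},
  {"xyz": [0, 0, -4.5], "twist": [0, 0, 0], "jaw": 0.8},
  {"xyz": [0, 0, -7], "twist": [0, 0, 0], "jaw": 0.8},
  {"xyz": [0, 0, -9], "twist": [0, 0, 0], "jaw": 0.8},
  {"xyz": [0, 0, -10], "twist": [0, 0, 0], "jaw": 0.8},
  {"xyz": [0, 0, -10], "twist": [0, 0, 0], "jaw": 0.8},
])

```text
time_s: 17.9
tool_pos: [0.6083, 0.0333, 0.3016]
tool_rot: [179.8, -0.2, 77.1]
force: [-0.1, 1.0, -0.3]
grip_width: 0.0359
grasp_force: 12.0
```

Run:
```python
from h import *
c=env.read_camera("top"); img=c["img"]
k=blob(c,(132,70,30),(158,255,255),(90,270,190,330)); x,y,w,h=cv2.boundingRect(k); print(x,y,w,h)
print("purple2 cap",ray(c,(x+16,305),.143),"base right edge",ray(c,(x+w-1,299),.045))
k=blob(c,(132,70,30),(158,255,255),(100,70,190,150)); print(cv2.boundingRect(k))
go(.475,.326,.298,160)
```

```text
107 284 60 39
purple2 cap [0.31357186 0.2436565  0.143     ] base right edge [0.31606719 0.20078862 0.045     ]
(116, 83, 54, 57)
shift [ 25.59 -19.47   0.25] twist [  0.2  -0.2 -82.9] q [ 22.  21. -33.  96.  12.  67. -27.]
```

Request:
servo_tool([
  {"xyz": [1.5, -1.1, 0], "twist": [0, 0, -2], "jaw": 0.8},
  {"xyz": [4, -3, 0], "twist": [0, 0, -5], "jaw": 0.8},
  {"xyz": [6.8, -5.2, 0], "twist": [0, 0, -8], "jaw": 0.8},
  {"xyz": [9.6, -7.3, 0], "twist": [0, 0, -11], "jaw": 0.8},
  {"xyz": [12.4, -9.4, 0], "twist": [0, 0, -14], "jaw": 0.8},
  {"xyz": [15.2, -11.6, 0], "twist": [0, 0, -17], "jaw": 0.8},
  {"xyz": [18, -13.7, 0], "twist": [0, 0, -20], "jaw": 0.8},
  {"xyz": [20.8, -15.8, 0], "twist": [0, 0, -22], "jaw": 0.8},
  {"xyz": [23.2, -17.7, 0], "twist": [0, 0, -23], "jaw": 0.8},
  {"xyz": [25, -19, 0], "twist": [0, 0, -23], "jaw": 0.8},
])

```text
time_s: 18.78
tool_pos: [0.4733, 0.3235, 0.2987]
tool_rot: [-179.8, -0.3, 100.6]
force: [-0.4, 0.1, -0.6]
grip_width: 0.0354
grasp_force: 12.0
```

Request:
servo_tool([
  {"xyz": [0, 0, 0], "twist": [0, 0, 0], "jaw": 0.8},
  {"xyz": [0, 0, 0], "twist": [0, 0, 0], "jaw": 0.8},
  {"xyz": [0, 0, 0], "twist": [0, 0, 0], "jaw": 0.8},
])

```text
time_s: 19.03
tool_pos: [0.477, 0.3192, 0.2988]
tool_rot: [-179.9, -0.2, 100.2]
force: [0.4, -1.0, -0.5]
grip_width: 0.036
grasp_force: 12.0
```

Run:
```python
from h import *
go(.475,.326,.2,100)
c=env.read_camera("top"); cv2.imwrite("pics/t4.png",cv2.resize(c["img"][60:330,30:350],None,fx=2,fy=2)[:,:,::-1])
```

```text
shift [ 0.68 -0.05  9.89] twist [-0.1 -0.2  0.2] q [  2.  19. -45. 100.  14.  67. -37.]
```

View pics/t4.png

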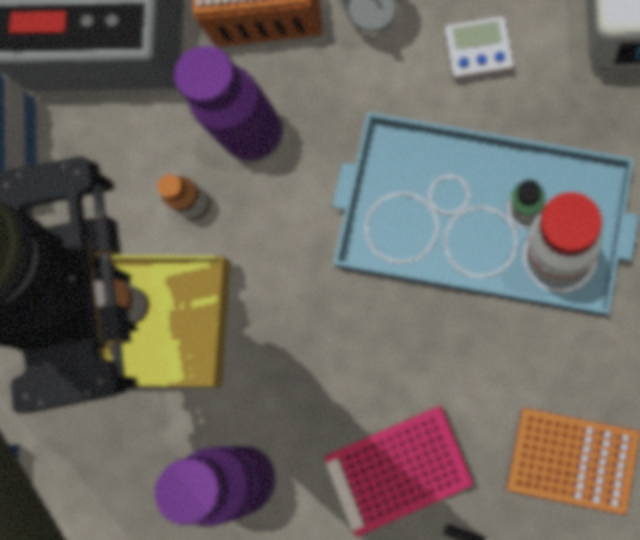

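The vial hangs over the yellow tray (about 130,300 in the crop). Its ring on the reagent tray is visible at (449,194), the fresh cap at (173,190) and the purple cap at (207,75). I'll lower the vial.

Request:
servo_tool([
  {"xyz": [0.3, 0, 2], "twist": [0, 0, 0], "jaw": 0.8},
  {"xyz": [0.6, 0, 4.5], "twist": [0, 0, 0], "jaw": 0.8},
  {"xyz": [0.6, 0, 7], "twist": [0, 0, 0], "jaw": 0.8},
  {"xyz": [0.6, 0, 8.6], "twist": [0, 0, 0], "jaw": 0.8},
  {"xyz": [0.6, 0, 9.3], "twist": [0, 0, 0], "jaw": 0.8},
  {"xyz": [0.6, 0, 9.6], "twist": [0, 0, 0], "jaw": 0.8},
  {"xyz": [0.6, 0, 9.7], "twist": [0, 0, 0], "jaw": 0.8},
  {"xyz": [0.6, 0, 9.7], "twist": [0, 0, 0], "jaw": 0.8},
  {"xyz": [0.6, 0, 9.7], "twist": [0, 0, 0], "jaw": 0.8},
])

```text
time_s: 19.83
tool_pos: [0.4775, 0.3256, 0.2043]
tool_rot: [179.9, -0.3, 100.1]
force: [0.2, 0.0, -0.6]
grip_width: 0.0354
grasp_force: 12.0
```

Run:
```python
from h import *
go(.475,.326,.1992,100)
c=env.read_camera("top"); 
print("small ring",ray(c,(254.5,157),.005),"blue ring",ray(c,(30+401/2,60+227/2),.005),"green ring",ray(c,(30+480/2,60+241/2),.005), "fresh",ray(c,(30+173/2,60+190/2),.066),"purp",ray(c,(30+207/2,60+75/2),.143))
```

```text
shift [ 0.08 -0.23  0.51] twist [ 0.1 -0.3  0.1] q [ -2.  26. -42. 104.  20.  57. -42.]
small ring [0.60809315 0.02984997 0.005     ] blue ring [0.57251718 0.08170117 0.005     ] green ring [ 0.55514491 -0.00259994  0.005     ] fresh [0.5992538  0.30103649 0.066     ] purp [0.6829567  0.24207799 0.143     ]
```

Request:
servo_tool([
  {"xyz": [0, 0, 0.3], "twist": [0, -0.2, 0], "jaw": 0.8},
  {"xyz": [0, 0, 0.4], "twist": [0, -0.2, 0], "jaw": 0.8},
  {"xyz": [0, 0, 0.45], "twist": [0, -0.2, 0], "jaw": 0.8},
  {"xyz": [0, 0, 0.5], "twist": [0, -0.2, 0], "jaw": 0.8},
  {"xyz": [0, 0, 0.5], "twist": [0, -0.2, 0], "jaw": 0.8},
])

```text
time_s: 20.3
tool_pos: [0.477, 0.3255, 0.1991]
tool_rot: [180.0, 0.0, 100.1]
force: [-1.5, -2.1, 7.0]
grip_width: 0.0354
grasp_force: 12.0
```

Request:
servo_tool([
  {"xyz": [0, 0, 0], "twist": [0, 0, 0], "jaw": 0.4},
  {"xyz": [0, 0, 0], "twist": [0, 0, 0], "jaw": 0.3},
  {"xyz": [0, 0, 0], "twist": [0, 0, 0], "jaw": 0.3},
  {"xyz": [0, 0, 0], "twist": [0, 0, 0], "jaw": 0.3},
  {"xyz": [0, 0, -1.5], "twist": [0, 0, 0], "jaw": 0.3},
  {"xyz": [0, 0, -4], "twist": [0, 0, 0], "jaw": 0.3},
  {"xyz": [0, 0, -7], "twist": [0, 0, 0], "jaw": 0},
  {"xyz": [0, 0, -10], "twist": [0, 0, 0], "jaw": 0},
  {"xyz": [0, 0, -12.5], "twist": [0, 0, 0], "jaw": 0},
  {"xyz": [0, 0, -13], "twist": [0, 0, 0], "jaw": 0},
])

```text
time_s: 21.13
tool_pos: [0.4777, 0.3266, 0.3327]
tool_rot: [179.6, -0.2, 100.1]
force: [1.2, 0.6, -0.2]
grip_width: 0.0799
grasp_force: 0.0
```

Run:
```python
from h import *
go(.601,.3025,.33,130)
```

```text
shift [-4.54 11.71  0.34] twist [  0.4  -0.1 -29.9] q [  2.  18. -46.  98.  13.  70. -37.]
```

Request:
servo_tool([
  {"xyz": [-1, 2.8, 0], "twist": [0.2, 0, -7], "jaw": 0},
  {"xyz": [-2.4, 6, 0], "twist": [0.3, 0, -14], "jaw": 0},
  {"xyz": [-3.6, 9.2, 0], "twist": [0.3, 0, -21], "jaw": 0},
  {"xyz": [-4.3, 11.2, 0.2], "twist": [0.3, 0, -27], "jaw": 0},
  {"xyz": [-4.5, 11.7, 0.3], "twist": [0.3, 0, -30], "jaw": 0},
  {"xyz": [-4.5, 11.7, 0.3], "twist": [0.3, 0, -30], "jaw": 0},
  {"xyz": [-4.5, 11.7, 0.3], "twist": [0.3, 0, -30], "jaw": 0},
  {"xyz": [-4.5, 11.7, 0.3], "twist": [0.3, 0, -30], "jaw": 0},
])

```text
time_s: 21.8
tool_pos: [0.5988, 0.3024, 0.3247]
tool_rot: [-179.7, -0.1, 130.1]
force: [-0.8, 0.2, -0.1]
grip_width: 0.0871
grasp_force: 0.0
```

Run:
```python
from h import *
w=env.read_camera("wrist"); cv2.imwrite("pics/w5.png",w["img"][:,:,::-1])
print(proj(w,[.601,.3025,.066]))
k=blob(w,(4,120,100),(18,255,255),(200,120,380,300)); print(cv2.boundingRect(k),cv2.contourArea(k))
go(.601,.3025,.194,130)
```

```text
[284.64021055 219.67219739]
(270, 190, 41, 44) 1331.5
shift [-0.17  0.25 13.09] twist [-0.3 -0.1  0.1] q [  4.  31. -46.  84.  23.  75.  -4.]
```

View pics/w5.png

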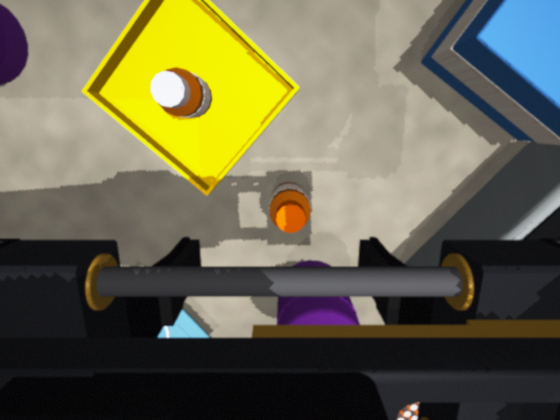

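The wrist view shows the spent vial upright in the yellow tray (175,93), the fresh orange cap at (291,215) and the purple bottle below at (318,295). The blue box and the balance are to the right, so I'll check clearance for the gripper body.

Run:
```python
from h import *
w=env.read_camera("wrist"); c=env.read_camera("top")
print("fresh",ray(w,(291,215),.066))
for n,p in [("balance corner",(113,106)),("bal mid bottom",(60,104)),("bluebox br",(47,163)),("bluebox tr",(38,95))]:
    print(n,[ray(c,p,z)[:2].round(3) for z in (0,.05,.08)])
for n,p in [("balance corner wrist",(415,250)),("bluebox top corner",(428,60)),("bluebox base corner",(400,68)),("box/bal",(520,140))]:
    print(n,[ray(w,p,z)[:2].round(3) for z in (0,.05,.08)])
for yaw in (100,130):
    a=np.radians(yaw-90); u=np.array([np.cos(a),np.sin(a)]); v=np.array([-u[1],u[0]]); f=np.array([.603,.305])
    print(yaw,[(f+.095*u+s*.0375*v).round(3) for s in (1,-1)])
go(.601,.3025,.194,130)
```

```text
fresh [0.60249592 0.30863169 0.066     ]
balance corner [array([0.735, 0.343]), array([0.711, 0.321]), array([0.697, 0.307])]
bal mid bottom [array([0.742, 0.461]), array([0.718, 0.431]), array([0.704, 0.413])]
bluebox br [array([0.606, 0.479]), array([0.591, 0.448]), array([0.581, 0.429])]
bluebox tr [array([0.765, 0.512]), array([0.739, 0.479]), array([0.724, 0.459])]
balance corner wrist [array([0.738, 0.349]), array([0.708, 0.35 ]), array([0.689, 0.351])]
bluebox top corner [array([0.616, 0.482]), array([0.606, 0.461]), array([0.599, 0.449])]
bluebox base corner [array([0.602, 0.461]), array([0.594, 0.444]), array([0.589, 0.434])]
box/bal [array([0.733, 0.489]), array([0.703, 0.468]), array([0.685, 0.454])]
100 [array([0.69 , 0.358]), array([0.703, 0.285])]
130 [array([0.652, 0.395]), array([0.7  , 0.337])]
shift [-0.13  0.23 13.13] twist [-0.3 -0.1  0.2] q [  4.  31. -46.  84.  23.  75.  -4.]
```

Request:
servo_tool([
  {"xyz": [0.2, 0.6, 2.5], "twist": [-0.2, 0, 0], "jaw": 0},
  {"xyz": [0.2, 0.6, 5], "twist": [-0.2, 0, 0], "jaw": 0},
  {"xyz": [0.2, 0.6, 8], "twist": [-0.2, 0, 0], "jaw": 0},
  {"xyz": [0.2, 0.6, 10.5], "twist": [-0.2, 0, 0], "jaw": 0},
  {"xyz": [0.2, 0.6, 12.3], "twist": [-0.2, 0, 0], "jaw": 0},
  {"xyz": [0.2, 0.6, 13], "twist": [-0.2, 0, 0], "jaw": 0},
  {"xyz": [0.2, 0.6, 13], "twist": [-0.2, 0, 0], "jaw": 0},
  {"xyz": [0.2, 0.6, 13], "twist": [-0.2, 0, 0], "jaw": 0},
  {"xyz": [0.2, 0.6, 13], "twist": [-0.2, 0, 0], "jaw": 0},
], newtons=12)

```text
time_s: 22.7
tool_pos: [0.6031, 0.3074, 0.1969]
tool_rot: [179.9, -0.1, 130.1]
force: [0.5, -0.0, 0.9]
grip_width: 0.0869
grasp_force: 0.0
```

Request:
servo_tool([
  {"xyz": [0, 0, 0.2], "twist": [0, 0, 0], "jaw": 0.4},
  {"xyz": [0, 0, 0.2], "twist": [0, 0, 0], "jaw": 0.8},
  {"xyz": [0, 0, 0.2], "twist": [0, 0, 0], "jaw": 0.8},
  {"xyz": [0, 0, 0.2], "twist": [0, 0, 0], "jaw": 0.8},
  {"xyz": [0, 0, 0.2], "twist": [0, 0, 0], "jaw": 0.8},
  {"xyz": [0, 0, 0.2], "twist": [0, 0, 0], "jaw": 0.8},
  {"xyz": [0, 0, 0.2], "twist": [0, 0, 0], "jaw": 0.8},
  {"xyz": [0, 0, 0.2], "twist": [0, 0, 0], "jaw": 0.8},
  {"xyz": [0, 0, 0.2], "twist": [0, 0, 0], "jaw": 0.8},
])

```text
time_s: 23.45
tool_pos: [0.6026, 0.3067, 0.193]
tool_rot: [-179.9, -0.1, 130.1]
force: [-0.8, 0.1, -0.3]
grip_width: 0.0357
grasp_force: 12.0
```

Request:
servo_tool([
  {"xyz": [0, 0, -0.5], "twist": [0, 0, 0], "jaw": 0.8},
  {"xyz": [0, 0, -2], "twist": [0, 0, 0], "jaw": 0.8},
  {"xyz": [0, 0, -4.5], "twist": [0, 0, 0], "jaw": 0.8},
  {"xyz": [0, 0, -7], "twist": [0, 0, 0], "jaw": 0.8},
  {"xyz": [0, 0, -9.5], "twist": [0, 0, 0], "jaw": 0.8},
  {"xyz": [0, 0, -11.5], "twist": [0, 0, 0], "jaw": 0.8},
  {"xyz": [0, 0, -12.5], "twist": [0, 0, 0], "jaw": 0.8},
  {"xyz": [0, 0, -12.5], "twist": [0, 0, 0], "jaw": 0.8},
  {"xyz": [0, 0, -12.5], "twist": [0, 0, 0], "jaw": 0.8},
])

```text
time_s: 24.2
tool_pos: [0.6028, 0.3066, 0.3183]
tool_rot: [-179.9, -0.1, 130.1]
force: [0.5, -0.4, -0.6]
grip_width: 0.0357
grasp_force: 12.0
```

Run:
```python
from h import *
w=env.read_camera("wrist"); o=env.get_obs(); T=o["tool_pos"]
k=blob(w,(4,130,60),(18,255,255),(200,120,380,300)); print(cv2.boundingRect(k),"expected cap px",proj(w,[T[0],T[1],T[2]-.193+.066]))
cv2.imwrite("pics/w6.png",cv2.resize(w["img"][120:300,200:370],None,fx=3,fy=3)[:,:,::-1])
go(.6078,.0305,.318,77)
```

```text
(247, 246, 65, 21) expected cap px [281.0971536  314.31018486]
shift [-21.43 -17.37  -0.08] twist [-0.2 -0.  53.1] q [  4.  32. -46.  84.  23.  74.  -4.]
```

View pics/w6.png

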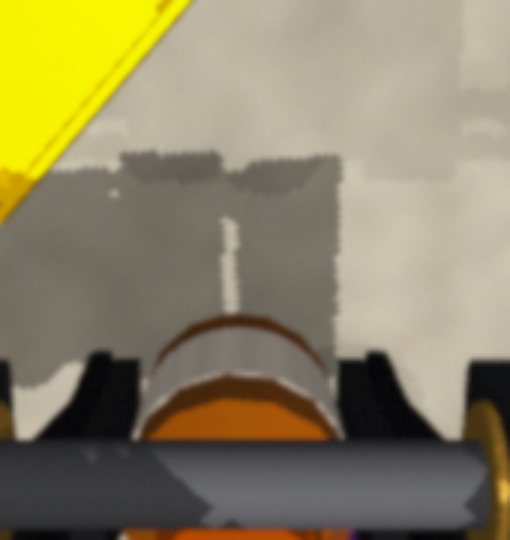

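The vial is in the grip, upright and centred, with the far edge of its base at pixel (279,225). I'll check its offset along tool x from that edge.

Run:
```python
from h import *
w=env.read_camera("wrist"); o=env.get_obs(); T=o["tool_pos"]; a=np.radians(130.1); x=np.array([np.cos(a),np.sin(a),0])
for off in (-.004,-.002,0,.002,.004): print(off,[proj(w,T+x*(.018+off)+[0,0,-.193+h])[1].round(1) for h in (0,.003,.043)])
```

```text
-0.004 [np.float64(226.9), np.float64(228.6), np.float64(257.3)]
-0.002 [np.float64(223.6), np.float64(225.2), np.float64(253.1)]
0 [np.float64(220.3), np.float64(221.8), np.float64(248.9)]
0.002 [np.float64(216.9), np.float64(218.4), np.float64(244.7)]
0.004 [np.float64(213.6), np.float64(215.0), np.float64(240.4)]
```

Request:
servo_tool([
  {"xyz": [-0.3, -0.3, -2], "twist": [0, 0, 2], "jaw": 0.8},
  {"xyz": [-1.5, -1.3, -4], "twist": [0, 0, 6], "jaw": 0.8},
  {"xyz": [-3.6, -3.1, -4], "twist": [0, 0, 12], "jaw": 0.8},
  {"xyz": [-6, -5, -4], "twist": [0, 0, 18], "jaw": 0.8},
  {"xyz": [-8.4, -7, -4], "twist": [0, 0, 24], "jaw": 0.8},
  {"xyz": [-10.8, -8.9, -4], "twist": [0, 0, 30], "jaw": 0.8},
  {"xyz": [-13.2, -10.8, -4], "twist": [0, 0, 36], "jaw": 0.8},
  {"xyz": [-15.6, -12.7, -4], "twist": [0, 0, 42], "jaw": 0.8},
  {"xyz": [-18, -14.6, -3], "twist": [0, 0, 48], "jaw": 0.8},
  {"xyz": [-20.2, -16.4, -1.5], "twist": [0, 0, 53], "jaw": 0.8},
])

```text
time_s: 25.13
tool_pos: [0.6077, 0.0444, 0.3325]
tool_rot: [-179.9, 0.0, 76.8]
force: [0.5, -0.4, -1.4]
grip_width: 0.0358
grasp_force: 12.0
```

Request:
servo_tool([
  {"xyz": [1, 0, 0], "twist": [0, 0, 0], "jaw": 0.8},
  {"xyz": [1, 0, 0], "twist": [0, 0, 0], "jaw": 0.8},
  {"xyz": [1, 0, 0], "twist": [0, 0, 0], "jaw": 0.8},
  {"xyz": [1, 0, 0], "twist": [0, 0, 0], "jaw": 0.8},
])

```text
time_s: 25.47
tool_pos: [0.6096, 0.0575, 0.3324]
tool_rot: [-179.8, -0.0, 77.2]
force: [0.3, 0.1, -0.9]
grip_width: 0.0351
grasp_force: 12.0
```

Run:
```python
from h import *
go(.608,.0312,.199,77)
```

```text
shift [-2.6   0.47 13.34] twist [-0.2 -0.   0.2] q [ 21.  20. -36.  93.  12.  71. -29.]
```

Request:
servo_tool([
  {"xyz": [-1.5, 0.3, 0.5], "twist": [-0.1, 0, 0], "jaw": 0.8},
  {"xyz": [-2.6, 0.4, 2], "twist": [-0.2, 0, 0], "jaw": 0.8},
  {"xyz": [-2.6, 0.4, 4.5], "twist": [-0.2, 0, 0], "jaw": 0.8},
  {"xyz": [-2.6, 0.4, 7], "twist": [-0.2, 0, 0], "jaw": 0.8},
  {"xyz": [-2.6, 0.4, 9.5], "twist": [-0.2, 0, 0], "jaw": 0.8},
  {"xyz": [-2.6, 0.4, 11.2], "twist": [-0.2, 0, 0], "jaw": 0.8},
  {"xyz": [-2.6, 0.4, 12.2], "twist": [-0.2, 0, 0], "jaw": 0.8},
  {"xyz": [-2.6, 0.4, 12.5], "twist": [-0.2, 0, 0], "jaw": 0.8},
  {"xyz": [-2.6, 0.4, 12.5], "twist": [-0.2, 0, 0], "jaw": 0.8},
  {"xyz": [-2.6, 0.4, 12.5], "twist": [-0.2, 0, 0], "jaw": 0.8},
])

```text
time_s: 26.3
tool_pos: [0.6083, 0.0305, 0.209]
tool_rot: [179.8, -0.0, 77.1]
force: [-0.3, -0.2, -0.2]
grip_width: 0.0358
grasp_force: 12.0
```

Run:
```python
from h import *
go(.608,.0312,.198,77)
c=env.read_camera("top"); s=env.read_camera("scene"); cv2.imwrite("pics/t6.png",cv2.resize(np.hstack([c["img"][100:220,190:360],s["img"][190:310,190:360]]),None,fx=2.3,fy=2.3)[:,:,::-1])
```

```text
shift [ 0.06 -0.05  1.1 ] twist [ 0.2 -0.   0.1] q [ 21.  27. -33. 100.  17.  58. -30.]
```

View pics/t6.png

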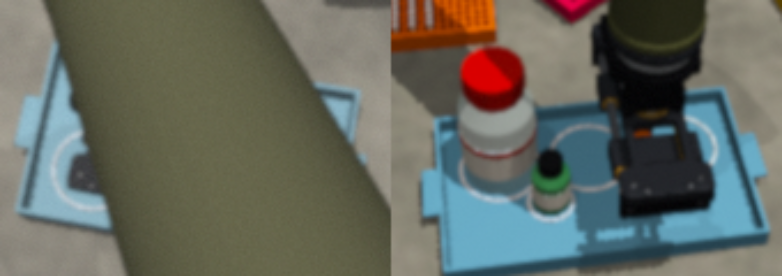

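The fixed views are blocked: the gripper sits over the small ring at about (660,150), and red and the green vial at (498,120) and (550,185) are undisturbed. I'll set down on the measured ring.

Request:
servo_tool([
  {"xyz": [0, 0, 0.4], "twist": [0.2, 0, 0], "jaw": 0.8},
  {"xyz": [0, 0, 0.7], "twist": [0.2, 0, 0], "jaw": 0.8},
  {"xyz": [0, 0, 0.9], "twist": [0.2, 0, 0], "jaw": 0.8},
  {"xyz": [0, 0, 1], "twist": [0.2, 0, 0], "jaw": 0.8},
  {"xyz": [0, 0, 1.05], "twist": [0.2, 0, 0], "jaw": 0.8},
  {"xyz": [0, 0, 1.05], "twist": [0.2, 0, 0], "jaw": 0.8},
  {"xyz": [0, 0, 1.05], "twist": [0.2, 0, 0], "jaw": 0.8},
])

```text
time_s: 26.98
tool_pos: [0.6076, 0.03, 0.1978]
tool_rot: [-179.8, 0.0, 77.1]
force: [-2.8, -0.8, 4.9]
grip_width: 0.0358
grasp_force: 12.0
```

Request:
servo_tool([
  {"xyz": [0, 0, 0], "twist": [0, 0, 0], "jaw": 0.4},
  {"xyz": [0, 0, 0], "twist": [0, 0, 0], "jaw": 0.1},
  {"xyz": [0, 0, 0], "twist": [0, 0, 0], "jaw": 0},
  {"xyz": [0, 0, 0], "twist": [0, 0, 0], "jaw": 0},
  {"xyz": [0, 0, -1.5], "twist": [0, 0, 0], "jaw": 0},
  {"xyz": [0, 0, -4], "twist": [0, 0, 0], "jaw": 0},
  {"xyz": [0, 0, -7], "twist": [0, 0, 0], "jaw": 0},
  {"xyz": [0, 0, -10], "twist": [0, 0, 0], "jaw": 0},
  {"xyz": [0, 0, -12.5], "twist": [0, 0, 0], "jaw": 0},
  {"xyz": [0, 0, -13.5], "twist": [0, 0, 0], "jaw": 0},
])

```text
time_s: 27.82
tool_pos: [0.609, 0.0305, 0.3365]
tool_rot: [179.8, -0.1, 77.1]
force: [0.5, -0.2, 0.4]
grip_width: 0.0858
grasp_force: 0.0
```

Request:
servo_tool([
  {"xyz": [0, 0, -2], "twist": [0, 0, 0], "jaw": 0},
  {"xyz": [0, 0, -4], "twist": [0, 0, 0], "jaw": 0},
  {"xyz": [0, 0, -5], "twist": [0, 0, 0], "jaw": 0},
  {"xyz": [0, 0, -5.5], "twist": [0, 0, 0], "jaw": 0},
  {"xyz": [0, 0, -5.5], "twist": [0, 0, 0], "jaw": 0},
])

```text
time_s: 28.23
tool_pos: [0.6083, 0.0301, 0.3877]
tool_rot: [-179.9, -0.0, 77.1]
force: [0.9, 1.2, 0.0]
grip_width: 0.0871
grasp_force: 0.0
```

Run:
```python
from h import *
w=env.read_camera("wrist"); cv2.imwrite("pics/w7.png",w["img"][:,:,::-1])
print(proj(w,[.608,.030,.005]),proj(w,[.608,.030,.071]))
go(.4077,-.3372,.385,77)
```

```text
[280.67051769 185.67045179] [280.82216658 198.82436101]
shift [-40.26 -11.33   0.21] twist [-0.2  0.   0.1] q [ 24.  17. -35.  90.  10.  76. -26.]
```

View pics/w7.png

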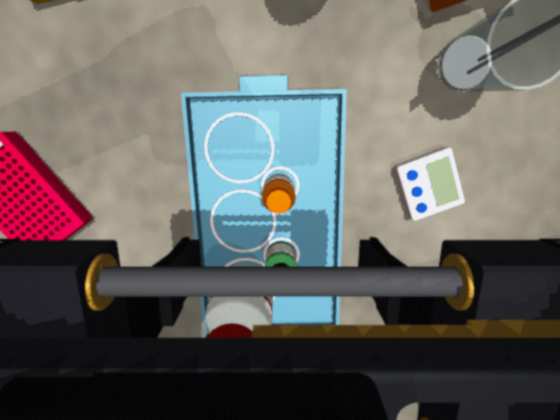

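The fresh vial (orange cap at (278,200)) stands inside its ring at (281,186). Next I'll fetch the blue bottle.

Request:
servo_tool([
  {"xyz": [-3, -0.8, 0], "twist": [-0.1, 0, 0], "jaw": 0},
  {"xyz": [-6.5, -1.8, 0], "twist": [-0.2, 0, 0], "jaw": 0},
  {"xyz": [-10, -2.8, 0], "twist": [-0.2, 0, 0], "jaw": 0},
  {"xyz": [-14, -3.9, 0], "twist": [-0.2, 0, 0], "jaw": 0},
  {"xyz": [-18, -5.1, 0], "twist": [-0.2, 0, 0], "jaw": 0},
  {"xyz": [-22, -6.2, 0], "twist": [-0.2, 0, 0], "jaw": 0},
  {"xyz": [-26, -7.3, 0], "twist": [-0.2, 0, 0], "jaw": 0},
  {"xyz": [-30, -8.4, 0], "twist": [-0.2, 0, 0], "jaw": 0},
  {"xyz": [-33.5, -9.4, 0], "twist": [-0.2, 0, 0], "jaw": 0},
  {"xyz": [-37, -10.4, 0], "twist": [-0.2, 0, 0], "jaw": 0},
])

```text
time_s: 29.12
tool_pos: [0.4222, -0.3091, 0.386]
tool_rot: [-179.9, -0.0, 77.0]
force: [1.5, 0.2, 0.4]
grip_width: 0.0871
grasp_force: 0.0
```

Request:
servo_tool([
  {"xyz": [-2.2, -0.6, 0], "twist": [0, 0, 0], "jaw": 0},
  {"xyz": [-3.2, -0.9, 0], "twist": [0, 0, 0], "jaw": 0},
  {"xyz": [-3.2, -0.9, 0], "twist": [0, 0, 0], "jaw": 0},
  {"xyz": [-3.2, -0.9, 0], "twist": [0, 0, 0], "jaw": 0},
  {"xyz": [-3.2, -0.9, 0], "twist": [0, 0, 0], "jaw": 0},
])

```text
time_s: 29.53
tool_pos: [0.4096, -0.3345, 0.3872]
tool_rot: [180.0, -0.1, 77.3]
force: [0.6, 0.1, -1.2]
grip_width: 0.0872
grasp_force: 0.0
```

Run:
```python
from h import *
w=env.read_camera("wrist")
k=blob(w,(105,130,60),(122,255,255),(180,100,400,300)); print(cv2.boundingRect(k),proj(w,[.4077,-.3372,.148]))
go(.4077,-.3372,.3013,77)
```

```text
(241, 187, 74, 76) [279.04258522 227.8071692 ]
shift [-0.31 -0.14  8.61] twist [ 0.1 -0.1  0.3] q [ 55.   5. -19. 101.   2.  74.  22.]
```

Request:
servo_tool([
  {"xyz": [-0.3, -0.1, 2], "twist": [0, 0, 0.2], "jaw": 0},
  {"xyz": [-0.3, -0.1, 4], "twist": [0, 0, 0.2], "jaw": 0},
  {"xyz": [-0.3, -0.1, 6], "twist": [0, 0, 0.2], "jaw": 0},
  {"xyz": [-0.3, -0.1, 7.5], "twist": [0, 0, 0.2], "jaw": 0},
  {"xyz": [-0.3, -0.1, 8], "twist": [0, 0, 0.2], "jaw": 0},
  {"xyz": [-0.3, -0.1, 8], "twist": [0, 0, 0.2], "jaw": 0},
  {"xyz": [-0.3, -0.1, 8], "twist": [0, 0, 0.2], "jaw": 0},
], newtons=25)

```text
time_s: 30.17
tool_pos: [0.4075, -0.3387, 0.3083]
tool_rot: [179.9, 0.0, 77.0]
force: [0.8, -0.7, 0.2]
grip_width: 0.0873
grasp_force: 0.0
```

```bash
python3 -c "
from h import *
go(.4077,-.3372,.3013,77)"
```

```text
shift [ 0.15 -0.01  0.7 ] twist [0.1 0.  0. ] q [ 54.   9. -19. 107.   3.  65.  21.]
```

Request:
servo_tool([
  {"xyz": [0.1, 0, 0.5], "twist": [0.1, 0, 0], "jaw": 0},
  {"xyz": [0.1, 0, 0.7], "twist": [0.1, 0, 0], "jaw": 0.2},
  {"xyz": [0.1, 0, 0.7], "twist": [0.1, 0, 0], "jaw": 0.5},
  {"xyz": [0.1, 0, 0.7], "twist": [0.1, 0, 0], "jaw": 0.7},
  {"xyz": [0.1, 0, 0.7], "twist": [0.1, 0, 0], "jaw": 0.7},
  {"xyz": [0.1, 0, 0.7], "twist": [0.1, 0, 0], "jaw": 0.7},
  {"xyz": [0.1, 0, 0.7], "twist": [0.1, 0, 0], "jaw": 0.7},
  {"xyz": [0.1, 0, 0.7], "twist": [0.1, 0, 0], "jaw": 0.7},
  {"xyz": [0.1, 0, 0.7], "twist": [0.1, 0, 0], "jaw": 0.7},
])

```text
time_s: 30.92
tool_pos: [0.4071, -0.3385, 0.3009]
tool_rot: [180.0, 0.0, 76.9]
force: [1.0, -0.3, 0.3]
grip_width: 0.0534
grasp_force: 25.0
```

Request:
servo_tool([
  {"xyz": [0, 0, -0.5], "twist": [0, 0, 0], "jaw": 0.7},
  {"xyz": [0, 0, -1.5], "twist": [0, 0, 0], "jaw": 0.7},
  {"xyz": [0, 0, -3.5], "twist": [0, 0, 0], "jaw": 0.7},
  {"xyz": [0, 0, -6], "twist": [0, 0, 0], "jaw": 0.7},
  {"xyz": [0, 0, -8.5], "twist": [0, 0, 0], "jaw": 0.7},
  {"xyz": [0, 0, -11], "twist": [0, 0, 0], "jaw": 0.7},
  {"xyz": [0, 0, -13.5], "twist": [0, 0, 0], "jaw": 0.7},
  {"xyz": [0, 0, -15.5], "twist": [0, 0, 0], "jaw": 0.7},
  {"xyz": [0, 0, -16.8], "twist": [0, 0, 0], "jaw": 0.7},
  {"xyz": [0, 0, -17], "twist": [0, 0, 0], "jaw": 0.7},
], newtons=40)

```text
time_s: 31.75
tool_pos: [0.4072, -0.3384, 0.4739]
tool_rot: [179.8, 0.1, 76.9]
force: [0.6, 0.0, -4.7]
grip_width: 0.0531
grasp_force: 40.0
```

```bash
python3 -c "
from h import *
go(.573,.0808,.472,77)"
```

```text
shift [44.59  6.65  0.11] twist [ 0.2  0.1 -0.1] q [ 55.   3. -19.  93.   1.  83.  23.]
```

Request:
servo_tool([
  {"xyz": [1.5, 0.2, 0], "twist": [0.1, 0, 0], "jaw": 0.7},
  {"xyz": [4, 0.6, 0], "twist": [0.2, 0, 0], "jaw": 0.7},
  {"xyz": [7, 1, 0], "twist": [0.2, 0, 0], "jaw": 0.7},
  {"xyz": [10, 1.5, 0], "twist": [0.2, 0, 0], "jaw": 0.7},
  {"xyz": [13, 1.9, 0], "twist": [0.2, 0, 0], "jaw": 0.7},
  {"xyz": [16, 2.4, 0], "twist": [0.2, 0, 0], "jaw": 0.7},
  {"xyz": [19, 2.8, 0], "twist": [0.2, 0, 0], "jaw": 0.7},
  {"xyz": [22, 3.3, 0], "twist": [0.2, 0, 0], "jaw": 0.7},
  {"xyz": [25, 3.7, 0], "twist": [0.2, 0, 0], "jaw": 0.7},
  {"xyz": [28, 4.2, 0], "twist": [0.2, 0, 0], "jaw": 0.7},
])

```text
time_s: 32.58
tool_pos: [0.5111, -0.0737, 0.4695]
tool_rot: [-179.6, 0.0, 76.9]
force: [0.8, 0.0, -4.7]
grip_width: 0.053
grasp_force: 40.0
```

Request:
servo_tool([
  {"xyz": [3, 0.4, 0], "twist": [0, 0, 0], "jaw": 0.7},
  {"xyz": [6, 0.9, 0], "twist": [0, 0, 0], "jaw": 0.7},
  {"xyz": [9, 1.3, 0], "twist": [0, 0, 0], "jaw": 0.7},
  {"xyz": [12, 1.8, 0], "twist": [0, 0, 0], "jaw": 0.7},
  {"xyz": [14.5, 2.2, 0], "twist": [0, 0, 0], "jaw": 0.7},
  {"xyz": [16, 2.4, 0], "twist": [0, 0, 0], "jaw": 0.7},
  {"xyz": [16.5, 2.5, 0], "twist": [0, 0, 0], "jaw": 0.7},
  {"xyz": [16.5, 2.5, 0], "twist": [0, 0, 0], "jaw": 0.7},
  {"xyz": [16.5, 2.5, 0], "twist": [0, 0, 0], "jaw": 0.7},
])

```text
time_s: 33.33
tool_pos: [0.5729, 0.0786, 0.4696]
tool_rot: [-179.7, 0.1, 76.9]
force: [0.3, -0.1, -4.5]
grip_width: 0.0531
grasp_force: 40.0
```

```bash
python3 -c "
from h import *
go(.573,.0808,.3014,77)"
```

```text
shift [ 0.25  0.05 16.82] twist [-0.3  0.1 -0.1] q [ 25.  12. -42.  87.   8.  85. -30.]
```

Request:
servo_tool([
  {"xyz": [0.2, 0, 1], "twist": [-0.2, 0, 0], "jaw": 0.7},
  {"xyz": [0.2, 0, 3], "twist": [-0.3, 0, 0], "jaw": 0.7},
  {"xyz": [0.2, 0, 5.5], "twist": [-0.3, 0, 0], "jaw": 0.7},
  {"xyz": [0.2, 0, 8], "twist": [-0.3, 0, 0], "jaw": 0.7},
  {"xyz": [0.2, 0, 10], "twist": [-0.3, 0, 0], "jaw": 0.7},
  {"xyz": [0.2, 0, 11], "twist": [-0.3, 0, 0], "jaw": 0.7},
  {"xyz": [0.2, 0, 11], "twist": [-0.3, 0, 0], "jaw": 0.7},
  {"xyz": [0.2, 0, 11], "twist": [-0.3, 0, 0], "jaw": 0.7},
])

```text
time_s: 34.0
tool_pos: [0.5732, 0.0809, 0.3605]
tool_rot: [179.9, 0.0, 76.8]
force: [0.3, -0.3, -4.5]
grip_width: 0.0531
grasp_force: 40.0
```

```bash
python3 -c "
from h import *
go(.573,.0808,.3014,77)"
```

```text
shift [-0.01 -0.02  5.91] twist [ 0.1  0.  -0.2] q [ 25.  15. -41.  96.  11.  73. -32.]
```

Request:
servo_tool([
  {"xyz": [0, 0, 1.5], "twist": [0, 0, 0], "jaw": 0.7},
  {"xyz": [0, 0, 3.2], "twist": [0, 0, 0], "jaw": 0.7},
  {"xyz": [0, 0, 4.6], "twist": [0, 0, 0], "jaw": 0.7},
  {"xyz": [0, 0, 5.3], "twist": [0, 0, 0], "jaw": 0.7},
  {"xyz": [0, 0, 5.6], "twist": [0, 0, 0], "jaw": 0.7},
  {"xyz": [0, 0, 5.7], "twist": [0, 0, 0], "jaw": 0.7},
  {"xyz": [0, 0, 5.7], "twist": [0, 0, 0], "jaw": 0.7},
  {"xyz": [0, 0, 5.7], "twist": [0, 0, 0], "jaw": 0.7},
])

```text
time_s: 34.67
tool_pos: [0.5737, 0.082, 0.3047]
tool_rot: [179.8, -0.0, 76.9]
force: [-0.2, -0.6, -4.9]
grip_width: 0.0533
grasp_force: 40.0
```

Request:
servo_tool([
  {"xyz": [-0.1, 0, 0.2], "twist": [0.1, 0, 0], "jaw": 0.7},
  {"xyz": [-0.1, 0, 0.3], "twist": [0.1, 0, 0], "jaw": 0.7},
  {"xyz": [-0.1, 0, 0.35], "twist": [0.1, 0, 0], "jaw": 0.7},
  {"xyz": [-0.1, 0, 0.4], "twist": [0.1, 0, 0], "jaw": 0.7},
  {"xyz": [-0.1, 0, 0.4], "twist": [0.1, 0, 0], "jaw": 0.7},
])

```text
time_s: 35.08
tool_pos: [0.5734, 0.0809, 0.3009]
tool_rot: [179.9, 0.0, 76.9]
force: [-1.8, -1.5, 5.6]
grip_width: 0.0533
grasp_force: 40.0
```

Seated, so I'll release and go for green.

Request:
servo_tool([
  {"xyz": [0, 0, 0], "twist": [0, 0, 0], "jaw": 0.25},
  {"xyz": [0, 0, 0], "twist": [0, 0, 0], "jaw": 0},
  {"xyz": [0, 0, 0], "twist": [0, 0, 0], "jaw": 0},
  {"xyz": [0, 0, 0], "twist": [0, 0, 0], "jaw": 0},
  {"xyz": [0, 0, -1.5], "twist": [0, 0, 0], "jaw": 0},
  {"xyz": [0, 0, -3.5], "twist": [0, 0, 0], "jaw": 0},
  {"xyz": [0, 0, -6], "twist": [0, 0, 0], "jaw": 0},
  {"xyz": [0, 0, -8], "twist": [0, 0, 0], "jaw": 0},
  {"xyz": [0, 0, -8.5], "twist": [0, 0, 0], "jaw": 0},
])

```text
time_s: 35.83
tool_pos: [0.5739, 0.0815, 0.388]
tool_rot: [179.7, -0.1, 76.9]
force: [0.2, 0.3, 0.5]
grip_width: 0.0866
grasp_force: 0.0
```

```bash
python3 -c "
from h import *
go(.5151,-.3209,.385,77)"
```

```text
shift [-40.53   3.39   0.25] twist [ 0.3 -0.1 -0.1] q [ 25.  14. -42.  94.  10.  75. -31.]
```

Request:
servo_tool([
  {"xyz": [-3, 0.2, 0], "twist": [0.2, 0, 0], "jaw": 0},
  {"xyz": [-7, 0.6, 0], "twist": [0.2, 0, 0], "jaw": 0},
  {"xyz": [-11, 0.9, 0], "twist": [0.2, 0, 0], "jaw": 0},
  {"xyz": [-15, 1.3, 0], "twist": [0.2, 0, 0], "jaw": 0},
  {"xyz": [-19, 1.6, 0], "twist": [0.2, 0, 0], "jaw": 0},
  {"xyz": [-23, 1.9, 0], "twist": [0.2, 0, 0], "jaw": 0},
  {"xyz": [-27, 2.3, 0], "twist": [0.2, 0, 0], "jaw": 0},
  {"xyz": [-31, 2.6, 0], "twist": [0.2, 0, 0], "jaw": 0},
  {"xyz": [-35, 2.9, 0], "twist": [0.2, 0, 0], "jaw": 0},
  {"xyz": [-38.5, 3.2, 0], "twist": [0.2, 0, 0], "jaw": 0},
])

```text
time_s: 36.67
tool_pos: [0.5157, -0.3043, 0.3836]
tool_rot: [-179.7, 0.1, 76.8]
force: [0.9, 0.4, -0.2]
grip_width: 0.0872
grasp_force: 0.0
```

Request:
servo_tool([
  {"xyz": [-1.5, 0.1, 0], "twist": [0, 0, 0], "jaw": 0},
  {"xyz": [-2, 0.2, 0], "twist": [0, 0, 0], "jaw": 0},
  {"xyz": [-2, 0.2, 1.5], "twist": [0, 0, 0], "jaw": 0},
  {"xyz": [-2, 0.2, 2.5], "twist": [0, 0, 0], "jaw": 0},
  {"xyz": [-2, 0.2, 2.5], "twist": [0, 0, 0], "jaw": 0},
  {"xyz": [-2, 0.2, 2.5], "twist": [0, 0, 0], "jaw": 0},
])

```text
time_s: 37.17
tool_pos: [0.5147, -0.3193, 0.3586]
tool_rot: [-179.7, -0.1, 77.1]
force: [-0.5, 0.3, 0.4]
grip_width: 0.0868
grasp_force: 0.0
```

Run:
```python
from h import *
w=env.read_camera("wrist")
k=blob(w,(50,100,40),(80,255,255),(180,100,400,300)); print(cv2.boundingRect(k),proj(w,[.5151,-.3209,.148]))
go(.5151,-.3209,.3005,77)
```

```text
(242, 188, 85, 80) [284.4327378  239.67015257]
shift [-0.11  0.08  5.9 ] twist [-0.3 -0.   0. ] q [ 52.  17. -27.  92.   8.  73.  10.]
```

Request:
servo_tool([
  {"xyz": [-0.1, 0.1, 1.5], "twist": [-0.3, 0, 0], "jaw": 0},
  {"xyz": [-0.1, 0.1, 3.3], "twist": [-0.3, 0, 0], "jaw": 0},
  {"xyz": [-0.1, 0.1, 4.8], "twist": [-0.3, 0, 0], "jaw": 0},
  {"xyz": [-0.1, 0.1, 5.6], "twist": [-0.3, 0, 0], "jaw": 0},
  {"xyz": [-0.1, 0.1, 5.9], "twist": [-0.3, 0, 0], "jaw": 0},
  {"xyz": [-0.1, 0.1, 6], "twist": [-0.3, 0, 0], "jaw": 0},
  {"xyz": [-0.1, 0.1, 6], "twist": [-0.3, 0, 0], "jaw": 0},
  {"xyz": [-0.1, 0.1, 6], "twist": [-0.3, 0, 0], "jaw": 0},
], newtons=25)

```text
time_s: 37.88
tool_pos: [0.5152, -0.3225, 0.3007]
tool_rot: [179.8, 0.0, 76.9]
force: [0.3, 0.1, -0.2]
grip_width: 0.0871
grasp_force: 0.0
```

Request:
servo_tool([
  {"xyz": [0, 0, 0], "twist": [0, 0, 0], "jaw": 0.4},
  {"xyz": [0, 0, 0], "twist": [0, 0, 0], "jaw": 0.7},
  {"xyz": [0, 0, 0], "twist": [0, 0, 0], "jaw": 0.7},
  {"xyz": [0, 0, 0], "twist": [0, 0, 0], "jaw": 0.7},
  {"xyz": [0, 0, 0], "twist": [0, 0, 0], "jaw": 0.7},
  {"xyz": [0, 0, 0], "twist": [0, 0, 0], "jaw": 0.7},
  {"xyz": [0, 0, 0], "twist": [0, 0, 0], "jaw": 0.7},
])

```text
time_s: 38.47
tool_pos: [0.5149, -0.3225, 0.2996]
tool_rot: [179.9, 0.0, 76.9]
force: [0.7, -0.0, -0.4]
grip_width: 0.0535
grasp_force: 25.0
```

Request:
servo_tool([
  {"xyz": [0, 0, -0.5], "twist": [0, 0, 0], "jaw": 0.7},
  {"xyz": [0, 0, -1.5], "twist": [0, 0, 0], "jaw": 0.7},
  {"xyz": [0, 0, -3.5], "twist": [0, 0, 0], "jaw": 0.7},
  {"xyz": [0, 0, -6], "twist": [0, 0, 0], "jaw": 0.7},
  {"xyz": [0, 0, -8.5], "twist": [0, 0, 0], "jaw": 0.7},
  {"xyz": [0, 0, -11], "twist": [0, 0, 0], "jaw": 0.7},
  {"xyz": [0, 0, -13.5], "twist": [0, 0, 0], "jaw": 0.7},
  {"xyz": [0, 0, -15.5], "twist": [0, 0, 0], "jaw": 0.7},
  {"xyz": [0, 0, -16.8], "twist": [0, 0, 0], "jaw": 0.7},
  {"xyz": [0, 0, -17], "twist": [0, 0, 0], "jaw": 0.7},
], newtons=40)

```text
time_s: 39.3
tool_pos: [0.5149, -0.3222, 0.4729]
tool_rot: [179.7, 0.1, 76.9]
force: [0.7, 0.2, -2.5]
grip_width: 0.0531
grasp_force: 40.0
```

```bash
python3 -c "
from h import *
go(.555,-.0048,.472,77)"
```

```text
shift [ 3.183e+01 -3.290e+00  1.000e-02] twist [ 0.3  0.1 -0.1] q [ 52.  14. -28.  83.   6.  85.  12.]
```

Request:
servo_tool([
  {"xyz": [1.5, -0.2, 0], "twist": [0.1, 0, 0], "jaw": 0.7},
  {"xyz": [4, -0.4, 0], "twist": [0.2, 0, 0], "jaw": 0.7},
  {"xyz": [7, -0.7, 0], "twist": [0.2, 0, 0], "jaw": 0.7},
  {"xyz": [10, -1, 0], "twist": [0.2, 0, 0], "jaw": 0.7},
  {"xyz": [13, -1.3, 0], "twist": [0.2, 0, 0], "jaw": 0.7},
  {"xyz": [16, -1.7, 0], "twist": [0.2, 0, 0], "jaw": 0.7},
  {"xyz": [19, -2, 0], "twist": [0.2, 0, 0], "jaw": 0.7},
  {"xyz": [22, -2.3, 0], "twist": [0.2, 0, 0], "jaw": 0.7},
  {"xyz": [25, -2.6, 0], "twist": [0.2, 0, 0], "jaw": 0.7},
  {"xyz": [28, -2.9, 0], "twist": [0.2, 0, 0], "jaw": 0.7},
])

```text
time_s: 40.13
tool_pos: [0.5489, -0.0405, 0.4675]
tool_rot: [-179.7, 0.0, 77.0]
force: [0.3, -0.3, -2.9]
grip_width: 0.0528
grasp_force: 40.0
```

Request:
servo_tool([
  {"xyz": [2.2, -0.2, 0], "twist": [0, 0, 0], "jaw": 0.7},
  {"xyz": [3.4, -0.4, 0], "twist": [0, 0, 0], "jaw": 0.7},
  {"xyz": [3.8, -0.4, 0], "twist": [0, 0, 0], "jaw": 0.7},
  {"xyz": [3.8, -0.4, 0], "twist": [0, 0, 0], "jaw": 0.7},
  {"xyz": [3.8, -0.4, 0], "twist": [0, 0, 0], "jaw": 0.7},
  {"xyz": [3.8, -0.4, 0], "twist": [0, 0, 0], "jaw": 0.7},
])

```text
time_s: 40.63
tool_pos: [0.5545, -0.0074, 0.4689]
tool_rot: [-179.8, 0.1, 76.7]
force: [0.9, -0.1, -4.0]
grip_width: 0.0528
grasp_force: 40.0
```

```bash
python3 -c "
from h import *
go(.555,-.0048,.361,77)"
```

```text
shift [ 0.28  0.02 10.79] twist [-0.2  0.1 -0.3] q [ 34.   8. -40.  90.   5.  84. -19.]
```

Request:
servo_tool([
  {"xyz": [0.2, 0, 0.7], "twist": [-0.2, 0, -0.2], "jaw": 0.7},
  {"xyz": [0.2, 0, 2.5], "twist": [-0.2, 0, -0.2], "jaw": 0.7},
  {"xyz": [0.2, 0, 5], "twist": [-0.2, 0, -0.2], "jaw": 0.7},
  {"xyz": [0.2, 0, 7.5], "twist": [-0.2, 0, -0.2], "jaw": 0.7},
  {"xyz": [0.2, 0, 9.5], "twist": [-0.2, 0, -0.2], "jaw": 0.7},
  {"xyz": [0.2, 0, 10.6], "twist": [-0.2, 0, -0.2], "jaw": 0.7},
  {"xyz": [0.2, 0, 10.6], "twist": [-0.2, 0, -0.2], "jaw": 0.7},
  {"xyz": [0.2, 0, 10.6], "twist": [-0.2, 0, -0.2], "jaw": 0.7},
])

```text
time_s: 41.3
tool_pos: [0.5548, -0.0037, 0.3634]
tool_rot: [180.0, 0.0, 77.1]
force: [0.1, 0.7, -2.6]
grip_width: 0.0533
grasp_force: 40.0
```

```bash
python3 -c "
from h import *
go(.555,-.0048,.3005,77)"
```

```text
shift [-0.1   0.04  6.29] twist [0.  0.  0.1] q [ 33.  12. -40.  99.   8.  72. -21.]
```

Request:
servo_tool([
  {"xyz": [-0.1, 0, 1.5], "twist": [0, 0, 0], "jaw": 0.7},
  {"xyz": [-0.1, 0, 3.3], "twist": [0, 0, 0], "jaw": 0.7},
  {"xyz": [-0.1, 0, 4.8], "twist": [0, 0, 0], "jaw": 0.7},
  {"xyz": [-0.1, 0, 5.6], "twist": [0, 0, 0], "jaw": 0.7},
  {"xyz": [-0.1, 0, 5.9], "twist": [0, 0, 0], "jaw": 0.7},
  {"xyz": [-0.1, 0, 6], "twist": [0, 0, 0], "jaw": 0.7},
  {"xyz": [-0.1, 0, 6], "twist": [0, 0, 0], "jaw": 0.7},
  {"xyz": [-0.1, 0, 6], "twist": [0, 0, 0], "jaw": 0.7},
])

```text
time_s: 41.97
tool_pos: [0.5551, -0.0041, 0.3047]
tool_rot: [179.8, -0.0, 77.1]
force: [-0.1, 0.2, -3.2]
grip_width: 0.0529
grasp_force: 40.0
```

Request:
servo_tool([
  {"xyz": [-0.1, 0, 0.2], "twist": [0.1, 0, 0], "jaw": 0.7},
  {"xyz": [-0.1, 0, 0.3], "twist": [0.1, 0, 0], "jaw": 0.7},
  {"xyz": [-0.1, 0, 0.38], "twist": [0.1, 0, 0], "jaw": 0.7},
  {"xyz": [-0.1, 0, 0.45], "twist": [0.1, 0, 0], "jaw": 0.7},
  {"xyz": [-0.1, 0, 0.45], "twist": [0.1, 0, 0], "jaw": 0.7},
])

```text
time_s: 42.38
tool_pos: [0.5545, -0.0051, 0.2995]
tool_rot: [-180.0, 0.0, 77.1]
force: [-0.8, -0.1, 1.0]
grip_width: 0.0532
grasp_force: 40.0
```

Request:
servo_tool([
  {"xyz": [0, 0, 0], "twist": [0, 0, 0], "jaw": 0.25},
  {"xyz": [0, 0, 0], "twist": [0, 0, 0], "jaw": 0},
  {"xyz": [0, 0, 0], "twist": [0, 0, 0], "jaw": 0},
  {"xyz": [0, 0, 0], "twist": [0, 0, 0], "jaw": 0},
  {"xyz": [0, 0, -1.5], "twist": [0, 0, 0], "jaw": 0},
  {"xyz": [0, 0, -3.5], "twist": [0, 0, 0], "jaw": 0},
  {"xyz": [0, 0, -6], "twist": [0, 0, 0], "jaw": 0},
  {"xyz": [0, 0, -8.5], "twist": [0, 0, 0], "jaw": 0},
  {"xyz": [-4, 0, -10], "twist": [0, 0, 0], "jaw": 0},
  {"xyz": [-8, 0, -10], "twist": [0, 0, 0], "jaw": 0},
])

```text
time_s: 43.22
tool_pos: [0.5379, -0.0804, 0.4033]
tool_rot: [179.6, -0.1, 77.5]
force: [0.9, -0.3, 0.0]
grip_width: 0.087
grasp_force: 0.0
```

Request:
servo_tool([
  {"xyz": [-4, 0, 0], "twist": [0, 0, 0], "jaw": 0},
  {"xyz": [-8, 0, 0], "twist": [0, 0, 0], "jaw": 0},
  {"xyz": [-12, 0, 0], "twist": [0, 0, 0], "jaw": 0},
  {"xyz": [-16, 0, 0], "twist": [0, 0, 0], "jaw": 0},
  {"xyz": [-20, 0, 0], "twist": [0, 0, 0], "jaw": 0},
  {"xyz": [-23, 0, 0], "twist": [0, 0, 0], "jaw": 0},
  {"xyz": [-25, 0, 0], "twist": [0, 0, 0], "jaw": 0},
  {"xyz": [-25, 0, 0], "twist": [0, 0, 0], "jaw": 0},
  {"xyz": [-25, 0, 0], "twist": [0, 0, 0], "jaw": 0},
])

```text
time_s: 43.97
tool_pos: [0.4802, -0.3281, 0.3986]
tool_rot: [-179.9, -0.0, 76.9]
force: [0.2, -0.2, 0.9]
grip_width: 0.0868
grasp_force: 0.0
```

Run:
```python
from h import *
c=env.read_camera("top"); s=env.read_camera("scene")
for n,lo,hi,b in [("blue",(105,130,90),(122,255,255),(200,130,245,175)),("green",(50,100,60),(80,255,255),(245,140,290,185)),("red",(0,140,90),(6,255,255),(295,150,335,190))]:
    k=blob(c,lo,hi,b); print(n,capxy(c,k,.148))
cv2.imwrite("pics/f.png",np.vstack([cv2.resize(c["img"][100:270,60:360],(780,442)),cv2.resize(s["img"][150:310,180:440],(780,480))])[:,:,::-1][::1][:922])
im=cv2.imread("pics/f.png"); cv2.imwrite("pics/f.png",cv2.resize(im,None,fx=.65,fy=.65))
print(env.get_obs()["time_s"])
```

```text
blue [0.5727 0.0804 0.0273]
green [ 0.5534 -0.003   0.0279]
red [ 0.5347 -0.0843  0.0266]
44.0667
```

View pics/f.png

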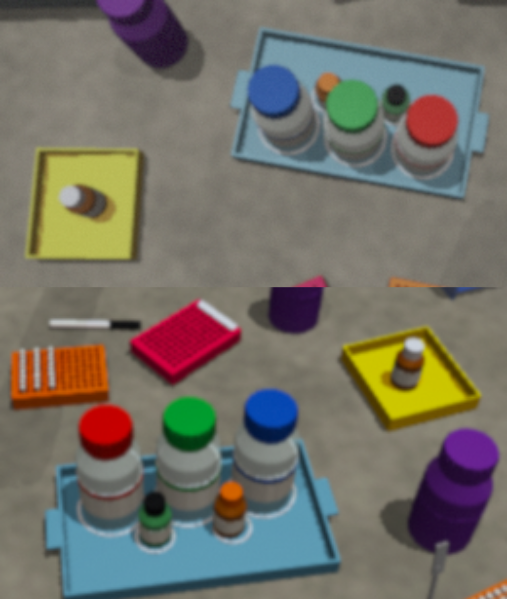

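Everything is upright. Blue (275,90) and green (352,105) are back within about 1 mm of where they started, the fresh orange-cap vial stands in its ring (230,510), and the spent vial is in the yellow tray (408,365). I'll hand in the job.

```bash
python3 -c "
from cell import env
print(env.sign_off())"
```

```text
the job is handed in; nothing more can be done
None
```

The job is done and handed in at about 44 s of the 144 s allowed: the spent vial is in the yellow tray, the fresh one stands on its spot, and the blue and green tall bottles are back within about 1 mm of where they started, all upright in the final pictures.

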